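Clamp a rail in a turnbuckle fixture

ROBOT

A 6-joint arm with a two-finger parallel gripper is mounted at the origin on the work surface. World frame = base frame: x ahead of the robot, y to its left, z up, the work surface at z = 0. Lengths are in m, angles in rad, forces in N, time in s.
With the tool pointing down it reaches from about 0.375 to 0.975 m from the base axis. Payload 3.8 kg.
Tool frame: the origin (TCP) lies at the very end of the fingers, on their centre line; the grasp point (between the pads) lies manip.hold_point_z behind it (manip.hold_point_z is the distance from the TCP to the grasp point, in m); z points along the fingers, y is the direction in which the jaws open and shut (so a half turn about z gives the same grasp; the last joint's range is limited). The gripper opens to 85 mm and grips with 20 to 120 N. Pads are 22 mm wide; open, the fingers measure 114 mm over their backs; the gripper's body (76 mm by 85 mm) begins 54 mm behind the grasp point. The pads swing forward as they close: fully open they stand 13 mm farther back than shut.
Start: joints at [-1.264, 0.264, 1.604, -0, 1.274, -0.037], TCP at [0.228, -0.635, 0.231] pointing down, gripper open.
Joint ranges: [-2.63, 2.63], [-0.94, 2.18], [0.31, 2.57], [-1.31, 4.45], [0, 2.66], [-2.55, 2.55]. Speed limits (rad/s): [2.57, 2.57, 3.14, 3.14, 3.14, 3.14].

INTERFACE

Orientations are given as a rotation vector (axis times angle).
In Python, from cell import manip gives the robot as it stands.
- The arm moves only by the shell command python3 -m pendant 'ROWS' [FORCE]. ROWS is JSON, a list of rows, each an object of numbers: "rx", "ry", "rz": the turn, a rotation vector about the world's x, y, z in rad; "dx", "dy", "dz": the shift along the world's x, y, z in m; "jaw": the opening, from 0 (shut) to 1 (fully open). In form: [{"rx": .., "ry": .., "rz": .., "dx": .., "dy": .., "dz": .., "jaw": ..}, ...]. A call has 1 to 12 rows; each row shifts and turns the commanded pose from where the row before left it; what a row does not reach is not made up. A row lasts 1/12 s, in which the tool goes at most 41.7 mm and 7.16 degrees, less where a joint would pass 70% of its speed; a pose out of reach is approached as far as the arm can. A call with a gripper value outside its range is refused whole. The fingers move at their own pace and stop on an object; FORCE is the grip in N (left out, the last holds). Time passes only in rows, so rows that do not move let the fingers close. It gives the time, the measured TCP pose, the force and the opening at its end, in the units of the state.
- manip.observe(): the state, without advancing time (a new reading comes with each control period).
- manip.read_camera(name): name is "side" or "top"; returns (picture, depth): 384x512x3 uint8, red, green, blue; 384x512 float32, m along the optical axis (not along the pixel's ray), 0 where there is no reading.
- manip.get_calibration(name): a dict with "K" (3x3 intrinsics, pixels), "position" and "orientation" of the camera in the world. Camera axes: x right, y up, looking along -z (the intrinsics and any distortion apply to the point x, -y, -z); pixel columns grow to the right and rows downward; lengths in m; the calibration is good to about 2 mm. A picture is of the moment at which its call begins. get_calibration takes no time and is no camera call.
- manip.job_done(): hands the job in, once; it reports no verdict.
The state is a dict: "t": time; "q": joint angles; "dq": joint speeds; "joint_efforts": joint torques, N m; "tcp_pos": TCP position; "ee_rot": TCP orientation; "ft_force": force on the tool from outside, world axes, zero at the start; "moment": the same for the moment, N m; "finger_gap": opening from 0.0 (shut) to 1.0 (fully open).
Only numpy, scipy, OpenCV 4.12 (cv2) and the standard library are available. Lean on these libraries where they do the work, as an engineer would, in place of code of your own. Each camera call takes 0.05 s, during which the arm holds its last target.

TASK

Lay the longer of the two aluminium rails flat in the channel of the clamping fixture, between the open jaws, and let go of it. Then turn the turnbuckle by its cross bars, their tops moving away from you towards the rail, until both jaws are drawn in and grip the rail firmly; do not force the bars. Leave the rail clamped, and the short rail and the other things where they are.

Things in the scene. Friction and masses are not known exactly. Their poses are not given: they have to be found in the camera images.
- jig: the fixture's grey base plate, fixed to the table, 260 x 300 x 12 mm (x, y, z); origin at the centre of its underside. Its x axis points from the turnbuckle side (nearer the robot) to the rail's channel; its y axis runs along the turnbuckle and along the channel
- bed (a point): centre of the floor of the rail's channel, 30 mm above the table, 70 mm to +x of the plate's centre; axes as the plate's. The channel runs along y, 80 mm long, 37 mm wide, between ribs 6 mm thick that rise 8 mm above the floor. The rail's ends overhang it and the jaws close on them along y
- turnbuckle_axis (a point): centre of the turnbuckle's steel barrel (30 mm thick, 80 mm long), 85 mm above the table, 65 mm to -x of the plate's centre; axes as the plate's; it turns about level y. Six round-ended cross bars 10 mm thick stand out from mid-length, 60 degrees apart, ends 65 mm from the axis. Over 25 N on a bar is forcing it. Fingers do not slide well on a bar: push along its arc or it jams
- turnbuckle (a joint): angle of the turnbuckle, rad: at 0 and each sixth of a turn (1.047) a bar points straight up; grows as the top bar moves to the plate's +x, drawing each jaw in 3.18 mm per rad. Starts at 0 to 1.6, stays where left. Turning free takes 0.3 N m, 5 to 6 N near a bar's end. With both jaws on the rail it climbs steeply: 11 to 13 N near the bar's end means gripped firmly
- jaw_left: dark steel jaw on the plate's +y side, 22 mm thick, moved along y by the turnbuckle only; its origin is at the plate's origin at turnbuckle 0 and moves to -y as it closes. Its face at the channel, 50 mm wide, top 64 mm above the table, is then 11 mm from the end of a centred long rail; its upright at the turnbuckle, 36 mm wide, in line with the face, is 106 mm tall
- jaw_right: the like jaw on the -y side; its origin moves to +y as it closes
- rail_center (a point): centre of the loose long aluminium rail, a bar 30 x 120 x 30 mm (x, y, z; long axis y), about 0.2 kg, lying on the table left or right of the fixture
- short_rail_center (a point): centre of the loose short rail, 30 x 85 x 30 mm (long axis y), on the other side of the fixture; too short, not to be used
- relay: grey and black relay housing, 70 x 45 x 67 mm, loose bystander; origin at the centre of its underside
- screwdriver_grip (a point): handle of a loose screwdriver lying on the table, bystander
Not all that is in view belongs to the job. Leave any turquoise look-alike of the part that bears rail_center alone.

How it is judged:
On the way:
1. the long rail lies in the channel, let go, before the jaws touch it (x of rail_center in the frame of bed between -0.006 and 0.006 m and z of rail_center in the frame of bed between 0.011 and 0.019 m and angle between the y axis of rail_center and the y axis of bed, either way round below 0.08 rad and contact force between the fingers and rail below 0.2 N and contact force between each of jaw_left, jaw_right and rail below 0.5 N and linear speed of rail below 0.02 m/s), for 0.2 s.
At the end, for the whole second after the job is handed in: The long rail lies flat in the channel (within 6 mm of its middle line and 4 mm of its height, within 0.08 rad of its direction) and both jaws press on its ends with more than 15 N each; turnbuckle and rail at rest (x of rail_center in the frame of bed between -0.006 and 0.006 m and z of rail_center in the frame of bed between 0.011 and 0.019 m and angle between the y axis of rail_center and the y axis of bed, either way round below 0.08 rad and contact force between each of jaw_left, jaw_right and rail above 15 N and linear speed of rail below 0.01 m/s and angular speed of turnbuckle below 0.05 rad/s); the robot touches nothing.
It fails at once if a bar of the turnbuckle is forced: more than 25 N between fingers and turnbuckle (contact force between the fingers and turnbuckle above 25 N).
It fails at once if the rail is crushed: a jaw presses on it with more than 150 N (contact force between any of jaw_left, jaw_right and rail above 150 N).
It fails at once if the short rail, the relay or the screwdriver is moved by more than 30 mm (distance of any of short_rail_center, relay, screwdriver_grip from where it was at the start of the episode above 0.03 m).
It also fails if it takes over 69 s, if anything falls off the work surface, if the arm or the gripper's body presses on something with over 40 N, if the wrist force passes 120 N, or if a joint passes its speed limit or range.

## Working session

There is one attempt and no reset: what is moved stays moved. The work goes in short steps, Python scripts to look and compute and a shell command to move; the robot and the scene stay as the last step left them, time stands still between calls to the robot, and variables do not carry over. Pictures are saved under pics/ and viewed, and the job is handed in when it is done.

```bash
ls; mkdir -p pics; python3 - <<'E'
from cell import manip
import cv2, numpy as np
print(manip.observe(), manip.hold_point_z)
for n in("side","top"):
    im,d=manip.read_camera(n); cv2.imwrite(f"pics/{n}0.png",im[:,:,::-1]); np.save(f"pics/{n}0.npy",d)
    print(n,manip.get_calibration(n))
E
```

```text
pics
{'t': 0.0, 'q': array([-1.26388852e+00,  2.64752848e-01,  1.60535751e+00, -1.08142215e-06,
        1.27369217e+00, -3.68817154e-02]), 'dq': array([ 0.00067637, -0.00079179,  0.00036328, -0.00142004,  0.00071124,
        0.00037642]), 'joint_efforts': array([-1.16191448e-03, -5.15106905e+01, -3.67314219e+01,  1.19619322e-04,
        1.28072887e-02,  1.21124683e-05]), 'tcp_pos': array([ 0.22730563, -0.63481185,  0.22997113]), 'ee_rot': array([-3.09313577e+00, -5.36993780e-01,  4.68524742e-04]), 'ft_force': array([-0.02089448, -0.38444991, -0.09814899]), 'moment': array([-0.0043028 , -0.01346197,  0.05605016]), 'finger_gap': 1.0011365392853262} 0.0187
side {'K': array([[382.85797597,   0.        , 254.9445759 ],
       [  0.        , 382.85797597, 187.1431643 ],
       [  0.        ,   0.        ,   1.        ]]), 'position': array([-0.04585295,  0.69893299,  0.71917079]), 'orientation': array([ 0.40114452, -1.19575258, -2.24569336])}
top {'K': array([[361.19974707,   0.        , 258.0627206 ],
       [  0.        , 361.19974707, 191.37792556],
       [  0.        ,   0.        ,   1.        ]]), 'position': array([ 0.40903755, -0.05195775,  1.01703359]), 'orientation': array([ 0.07569383, -0.04067771, -1.58704585])}
```

View pics/top0.png

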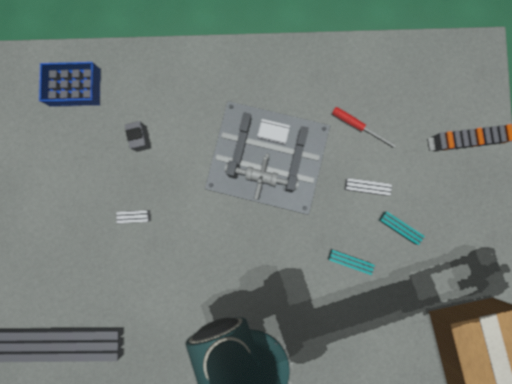

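View pics/side0.png

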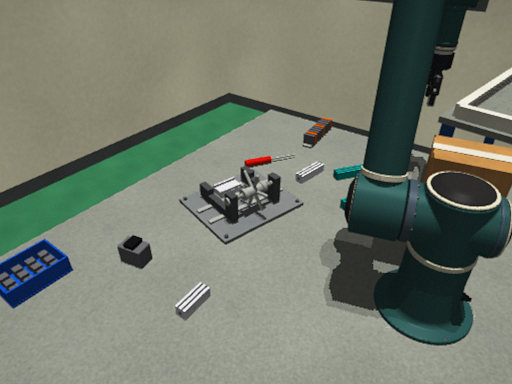

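Candidates in the top view: silver rail (368,187), about 47 px long; silver rail (132,217), about 33 px long; turquoise look-alikes at (402,227) and (351,261). I expect the long rail to be the one at (368,187), and will check it in a close crop and by measured length.

```bash
cat > h.py <<'E'
from cell import manip
import cv2, numpy as np
from scipy.spatial.transform import Rotation as R
C={n:manip.get_calibration(n) for n in("side","top")}
def ray(n,u,v):
    c=C[n];K=c["K"]; d=np.array([(u-K[0,2])/K[0,0],-(v-K[1,2])/K[1,1],-1.]); return c["position"],R.from_rotvec(c["orientation"]).as_matrix()@d
def atz(n,u,v,z):
    p,d=ray(n,u,v); return p+d*(z-p[2])/d[2]
def atd(n,u,v,dep):
    p,d=ray(n,u,v); return p+d*dep
def proj(n,P):
    c=C[n];K=c["K"]; q=R.from_rotvec(c["orientation"]).as_matrix().T@(np.asarray(P)-c["position"]); return K[0,2]+K[0,0]*q[0]/-q[2],K[1,2]-K[1,1]*q[1]/-q[2]
def cloud(n,d):
    c=C[n];K=c["K"];v,u=np.mgrid[0:384,0:512]
    q=np.stack([(u-K[0,2])/K[0,0]*d,-(v-K[1,2])/K[1,1]*d,-d],-1)
    return q@R.from_rotvec(c["orientation"]).as_matrix().T+c["position"]
def crop(n,im,x0,y0,x1,y1,s,f):
    cv2.imwrite(f,cv2.resize(im[y0:y1,x0:x1,::-1],None,fx=s,fy=s,interpolation=cv2.INTER_CUBIC))
E
python3 - <<'E'
from h import *
im=cv2.imread("pics/top0.png")[:,:,::-1]; d=np.load("pics/top0.npy"); P=cloud("top",d)
crop("top",im,200,90,400,215,4,"pics/fix0.png")
crop("top",im,100,170,180,240,6,"pics/short0.png")
def rect(x0,y0,x1,y1,zlo,zhi):
    m=np.zeros(d.shape,bool);m[y0:y1,x0:x1]=1
    m&=(P[...,2]>zlo)&(P[...,2]<zhi); q=P[m]; r=cv2.minAreaRect(q[:,:2].astype(np.float32)); print(m.sum(),r,np.median(q[:,2]), q.mean(0))
print("table z",np.median(P[230:260,120:200,2]))
rect(335,170,400,200,.015,.05)
rect(105,200,160,230,.015,.05)
rect(200,95,335,220,.006,.018)
for u,v in((231,106),(324,129),(210,186),(305,208)): print(u,v,atz("top",u,v,.012))
E
```

```text
table z 0.00016493798113870195
521 ((0.4904072880744934, -0.3329485356807709), (0.12102268636226654, 0.030394161120057106), 80.9236068725586) 0.030180283780161465 [ 0.48985051 -0.331961    0.02969108]
355 ((0.4193275272846222, 0.31704092025756836), (0.029700661078095436, 0.08626577258110046), 2.395371675491333) 0.030229069937559583 [0.41935883 0.31496511 0.02996178]
6865 ((0.6219160556793213, -0.047693148255348206), (0.348391056060791, 0.3334275186061859), 75.08053588867188) 0.012262890795573966 [ 0.57617057 -0.05962981  0.01239197]
231 106 [0.72860395 0.0428502  0.012     ]
324 129 [ 0.65637127 -0.21868999  0.012     ]
210 186 [0.50118946 0.10426166 0.012     ]
305 208 [ 0.4351082  -0.15962191  0.012     ]
```

View pics/fix0.png

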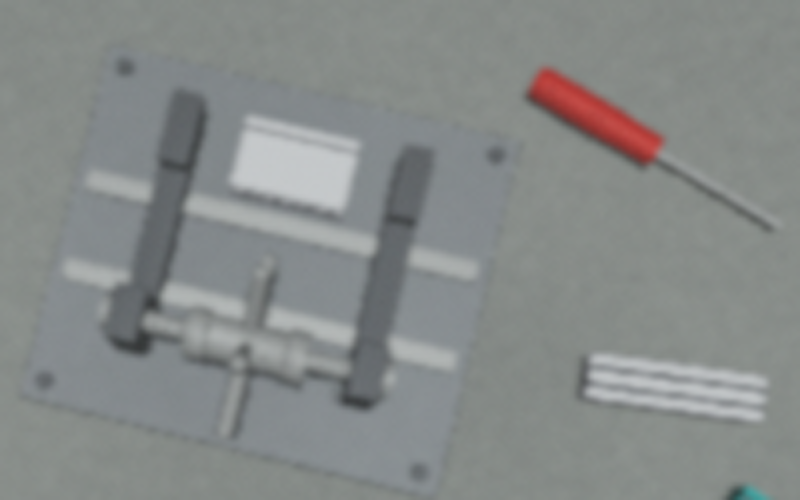

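The crop confirms it: the silver rail at crop (677,388) measures 121 mm, the other 86 mm. The plate's four screws are at crop (125,67), (496,155), (420,472), (44,380).

```bash
python3 - <<'E'
from h import *
im=cv2.imread("pics/top0.png")[:,:,::-1]; d=np.load("pics/top0.npy"); P=cloud("top",d)
s=[(125,67),(496,155),(420,472),(44,380)]
W=np.array([atz("top",200+(u-1.5)/4,90+(v-1.5)/4,.012) for u,v in s]); c=W.mean(0)
y=(W[0]-W[1]+W[3]-W[2])[:2]; y/=np.linalg.norm(y); x=np.array([y[1],-y[0]])
x2=(W[0]-W[3]+W[1]-W[2])[:2]; x2/=np.linalg.norm(x2)
print("c",c,"y",y,"x",x,x2,"yaw",np.degrees(np.arctan2(x[1],x[0])))
# checks: channel ribs/floor and turnbuckle in jig frame
L=np.stack([(P[...,:2]-c[:2])@x,(P[...,:2]-c[:2])@y,P[...,2]],-1)
def st(m,n): q=L[m]; print(n,m.sum(),q.min(0).round(4),q.max(0).round(4),np.median(q,0).round(4))
near=(abs(L[...,0])<.14)&(abs(L[...,1])<.16)
st(near&(L[...,0]>.03)&(L[...,2]>.024)&(L[...,2]<.05)&(abs(L[...,1])<.045),"bed")
st(near&(L[...,0]>.03)&(L[...,2]>.055),"jaws face")
for sgn in(1,-1):
  st(near&(L[...,0]>.05)&(L[...,2]>.055)&(L[...,1]*sgn>0),"face %d"%sgn)
  st(near&(L[...,0]<.0)&(L[...,2]>.095)&(L[...,1]*sgn>.05),"upr %d"%sgn)
m=near&(L[...,0]<.02)&(abs(L[...,1])<.012)&(L[...,2]>.03)
q=L[m]; q=q[np.argsort(q[:,0])]; print(q[::2].round(3).tolist())
np.savez("jig.npz",c=c,x=x,y=y)
sd=cv2.imread("pics/side0.png")[:,:,::-1]; crop("side",sd,170,150,310,245,5.5,"pics/sfix0.png")
E
```

```text
c [ 0.58172388 -0.05765147  0.012     ] y [0.25594056 0.96669252] x [ 0.96669252 -0.25594056] [ 0.96634077 -0.25726544] yaw -14.829325000917818
bed 551 [ 0.043  -0.0409  0.0241] [0.0948 0.0386 0.0432] [ 0.069  -0.0013  0.0309]
jaws face 311 [ 0.0446 -0.0914  0.0552] [0.0952 0.0891 0.0682] [0.069  0.0676 0.0639]
face 1 133 [0.0508 0.0676 0.0552] [0.0952 0.0891 0.0682] [0.0722 0.0776 0.064 ]
upr 1 138 [-0.0832  0.0675  0.0954] [-0.048  0.096  0.11 ] [-0.0665  0.0788  0.1056]
face -1 131 [ 0.0505 -0.0914  0.0599] [ 0.0943 -0.0699  0.068 ] [ 0.0724 -0.0808  0.0639]
upr -1 134 [-0.0831 -0.0972  0.095 ] [-0.0471 -0.0569  0.1097] [-0.0651 -0.0812  0.1056]
[[-0.128, 0.001, 0.099], [-0.127, -0.004, 0.099], [-0.125, -0.001, 0.102], [-0.124, 0.002, 0.103], [-0.122, -0.003, 0.1], [-0.121, 0.003, 0.102], [-0.12, -0.002, 0.102], [-0.118, 0.003, 0.099], [-0.117, -0.002, 0.101], [-0.116, 0.004, 0.097], [-0.115, -0.001, 0.101], [-0.113, 0.002, 0.098], [-0.112, -0.003, 0.099], [-0.11, 0.003, 0.097], [-0.109, -0.002, 0.101], [-0.108, 0.003, 0.099], [-0.107, -0.002, 0.099], [-0.105, 0.002, 0.096], [-0.1
[... 1977 characters left out ...]
044, 0.003, 0.112], [-0.043, -0.002, 0.117], [-0.042, 0.004, 0.115], [-0.041, -0.001, 0.119], [-0.039, -0.001, 0.124], [-0.038, -0.003, 0.118], [-0.037, 0.002, 0.122], [-0.037, -0.0, 0.123], [-0.035, -0.005, 0.121], [-0.035, 0.0, 0.127], [-0.034, -0.005, 0.081], [-0.033, 0.001, 0.13], [-0.032, -0.002, 0.131], [-0.031, 0.004, 0.128], [-0.03, -0.001, 0.131], [-0.028, 0.002, 0.133], [-0.027, -0.003, 0.133], [-0.026, -0.005, 0.131], [-0.026, -0.0, 0.135], [-0.024, -0.005, 0.133], [-0.023, 0.003, 0.131], [-0.022, -0.002, 0.133], [-0.015, -0.005, 0.077], [-0.012, -0.005, 0.076], [-0.01, 0.001, 0.076], [-0.009, -0.004, 0.075], [-0.008, -0.001, 0.08], [-0.005, 0.002, 0.074], [-0.004, -0.003, 0.078]]
```

View pics/sfix0.png

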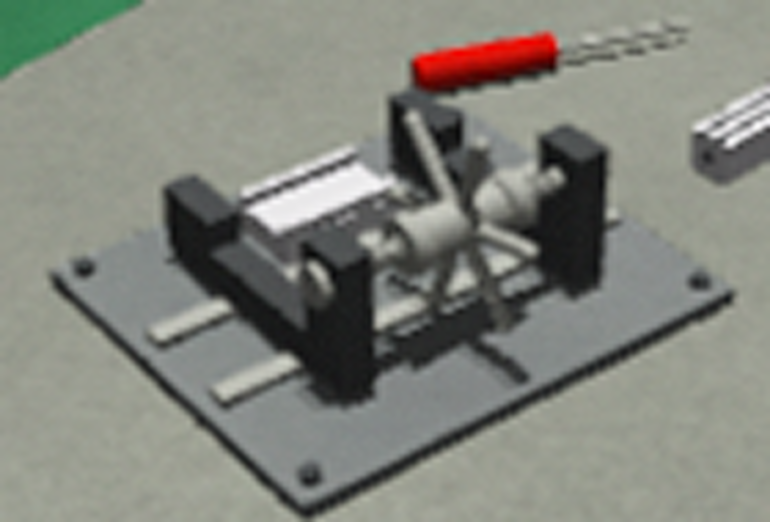

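The view shows jaws open, one bar leaning back (about -18° from up), one forward (about +42°), so the turnbuckle is near 0.73 rad. The long rail is right of the plate and its axis is at 80.9°; the channel is at 75.2°. Moving over the rail.

```bash
python3 -m pendant '[{"dx":0.0219,"dy":0.0252,"rz":0.089,"jaw":1},{"dx":0.0219,"dy":0.0252,"rz":0.089},{"dx":0.0219,"dy":0.0252,"rz":0.089},{"dx":0.0219,"dy":0.0252,"rz":0.089},{"dx":0.0219,"dy":0.0252,"rz":0.089},{"dx":0.0219,"dy":0.0252,"rz":0.089},{"dx":0.0219,"dy":0.0252,"rz":0.089},{"dx":0.0219,"dy":0.0252,"rz":0.089},{"dx":0.0219,"dy":0.0252,"rz":0.089},{"dx":0.0219,"dy":0.0252,"rz":0.089},{"dx":0.0219,"dy":0.0252,"rz":0.089},{"dx":0.0219,"dy":0.0252,"rz":0.089}]' 40
cat > s.py <<'E'
from h import *
o=manip.observe(); Rm=R.from_rotvec(o["ee_rot"]).as_matrix(); j=np.load("jig.npz")
ty=Rm[:,1]; print("t",round(o["t"],2),"tcp",o["tcp_pos"].round(4),"y ang",np.degrees(np.arctan2(ty[1],ty[0])).round(2),"z",Rm[:,2].round(3),"F",o["ft_force"].round(1),"gap",round(o["finger_gap"],3),"q",o["q"].round(2))
r=o["tcp_pos"][:2]-j["c"][:2]; print("jig",(r@j["x"]).round(4),(r@j["y"]).round(4),"Fjx",(o["ft_force"][:2]@j["x"]).round(2),"F|",np.linalg.norm(o["ft_force"]).round(2))
E
python3 s.py
```

```text
t 0.1 tcp [ 0.2273 -0.6349  0.2301] y ang -70.3 z [-0.001  0.002 -1.   ] F [0.4 0.  0.4] gap 1.0 q [-1.26  0.26  1.61  0.    1.27 -0.04]
jig -0.1949 -0.6487 Fjx 0.4 F| 0.56validation failed for argument at $[0]...
```

```bash
python3 -m pendant '[{"rx":0,"ry":0,"rz":0.089,"dx":0.0219,"dy":0.0252,"dz":0,"jaw":1},{"rx":0,"ry":0,"rz":0.089,"dx":0.0219,"dy":0.0252,"dz":0,"jaw":1},{"rx":0,"ry":0,"rz":0.089,"dx":0.0219,"dy":0.0252,"dz":0,"jaw":1},{"rx":0,"ry":0,"rz":0.089,"dx":0.0219,"dy":0.0252,"dz":0,"jaw":1},{"rx":0,"ry":0,"rz":0.089,"dx":0.0219,"dy":0.0252,"dz":0,"jaw":1},{"rx":0,"ry":0,"rz":0.089,"dx":0.0219,"dy":0.0252,"dz":0,"jaw":1},{"rx":0,"ry":0,"rz":0.089,"dx":0.0219,"dy":0.0252,"dz":0,"jaw":1},{"rx":0,"ry":0,"rz":0.089,"dx":0.0219,"dy":0.0252,"dz":0,"jaw":1},{"rx":0,"ry":0,"rz":0.089,"dx":0.0219,"dy":0.0252,"dz":0,"jaw":1},{"rx":0,"ry":0,"rz":0.089,"dx":0.0219,"dy":0.0252,"dz":0,"jaw":1},{"rx":0,"ry":0,"rz":0.089,"dx":0.0219,"dy":0.0252,"dz":0,"jaw":1},{"rx":0,"ry":0,"rz":0.089,"dx":0.0219,"dy":0.0252,"dz":0,"jaw":1}]' 40
python3 s.py
```

```text
t: 1.1
tcp_pos: [0.4909, -0.3315, 0.2308]
ee_rot: [-2.386, -2.043, 0.0]
ft_force: [1.1, -0.9, 0.2]
finger_gap: 0.998
t 1.1 tcp [ 0.4909 -0.3315  0.2308] y ang -8.86 z [-0.001  0.    -1.   ] F [ 1.1 -0.9  0.2] gap 0.998 q [-0.64  0.11  1.79 -0.    1.25 -0.48]
jig -0.0178 -0.288 Fjx 1.25 F| 1.39
```

```bash
python3 -m pendant '[{"rx":0,"ry":0,"rz":-0.003,"dx":-0.0005,"dy":-0.0014,"dz":-0.03,"jaw":1},{"rx":0,"ry":0,"rz":0,"dx":0,"dy":0,"dz":-0.035,"jaw":1},{"rx":0,"ry":0,"rz":0,"dx":0,"dy":0,"dz":-0.035,"jaw":1},{"rx":0,"ry":0,"rz":0,"dx":0,"dy":0,"dz":-0.035,"jaw":1},{"rx":0,"ry":0,"rz":0,"dx":0,"dy":0,"dz":-0.03,"jaw":1},{"rx":0,"ry":0,"rz":0,"dx":0,"dy":0,"dz":-0.02,"jaw":1},{"rx":0,"ry":0,"rz":0,"dx":0,"dy":0,"dz":-0.02,"jaw":1},{"rx":0,"ry":0,"rz":0,"dx":0,"dy":0,"dz":-0.01,"jaw":1},{"rx":0,"ry":0,"rz":0,"dx":0,"dy":0,"dz":-0.005,"jaw":1}]'
python3 s.py
python3 - <<'E'
from h import *
im,d=manip.read_camera("top"); crop("top",im,300,110,440,250,4,"pics/pre.png")
E
```

```text
t: 1.85
tcp_pos: [0.4882, -0.3333, 0.0088]
ee_rot: [-2.391, -2.032, 0.002]
ft_force: [0.3, 0.1, -0.2]
finger_gap: 1.0
t 1.85 tcp [ 0.4882 -0.3333  0.0088] y ang -9.28 z [-0.004  0.003 -1.   ] F [ 0.3  0.1 -0.2] gap 1.0 q [-0.64  0.34  1.96 -0.    0.85 -0.48]
jig -0.0199 -0.2904 Fjx 0.3 F| 0.42
```

View pics/pre.png

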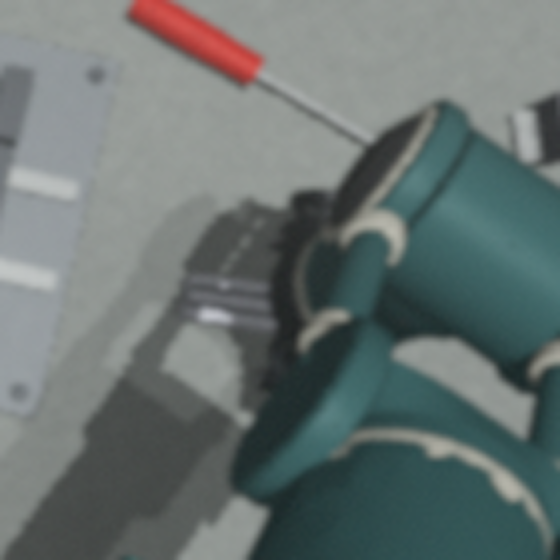

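The rail (crop 230,298) is undisturbed under the gripper. Close on it.

```bash
python3 -m pendant '[{"rx":0,"ry":0,"rz":0,"dx":0.002,"dy":0.0005,"dz":0,"jaw":1},{"rx":0,"ry":0,"rz":0,"dx":0,"dy":0,"dz":0,"jaw":0},{"rx":0,"ry":0,"rz":0,"dx":0,"dy":0,"dz":0,"jaw":0},{"rx":0,"ry":0,"rz":0,"dx":0,"dy":0,"dz":0,"jaw":0},{"rx":0,"ry":0,"rz":0,"dx":0,"dy":0,"dz":0,"jaw":0},{"rx":0,"ry":0,"rz":0,"dx":0,"dy":0,"dz":0,"jaw":0},{"rx":0,"ry":0,"rz":0,"dx":0,"dy":0,"dz":0,"jaw":0},{"rx":0,"ry":0,"rz":0,"dx":0,"dy":0,"dz":0,"jaw":0},{"rx":0,"ry":0,"rz":0,"dx":0,"dy":0,"dz":0,"jaw":0}]' 50
python3 s.py
```

```text
t: 2.65
tcp_pos: [0.4925, -0.3346, 0.0124]
ee_rot: [2.393, 2.033, 0.0]
ft_force: [-0.5, 0.8, 5.5]
finger_gap: 0.341
t 2.65 tcp [ 0.4925 -0.3346  0.0124] y ang -9.28 z [ 0.001 -0.001 -1.   ] F [-0.5  0.8  5.5] gap 0.341 q [-0.64  0.34  1.95 -0.    0.85 -0.48]
jig -0.0154 -0.2905 Fjx -0.69 F| 5.55
```

Gripped (29 mm), but the 5.5 N upwards force and the risen TCP suggest the tips swung forward onto the table. I'll regrasp about 10 mm higher, so the fingers clear the 8 mm ribs.

```bash
python3 -m pendant '[{"rx":0,"ry":0,"rz":0,"dx":0,"dy":0,"dz":0,"jaw":0.6},{"rx":0,"ry":0,"rz":0,"dx":0,"dy":0,"dz":0,"jaw":0.6},{"rx":0,"ry":0,"rz":0,"dx":0,"dy":0,"dz":0.006,"jaw":0.6},{"rx":0,"ry":0,"rz":0,"dx":0,"dy":0,"dz":0.005,"jaw":0.6},{"rx":0,"ry":0,"rz":0,"dx":0,"dy":0,"dz":0,"jaw":0},{"rx":0,"ry":0,"rz":0,"dx":0,"dy":0,"dz":0,"jaw":0},{"rx":0,"ry":0,"rz":0,"dx":0,"dy":0,"dz":0,"jaw":0},{"rx":0,"ry":0,"rz":0,"dx":0,"dy":0,"dz":0,"jaw":0},{"rx":0,"ry":0,"rz":0,"dx":0,"dy":0,"dz":0,"jaw":0},{"rx":0,"ry":0,"rz":0,"dx":0,"dy":0,"dz":0,"jaw":0}]' 60
python3 s.py
```

```text
t: 3.48
tcp_pos: [0.4926, -0.3345, 0.0234]
ee_rot: [2.393, 2.033, 0.001]
ft_force: [-0.5, 1.0, 5.1]
finger_gap: 0.327
t 3.48 tcp [ 0.4926 -0.3345  0.0234] y ang -9.28 z [ 0.002 -0.001 -1.   ] F [-0.5  1.   5.1] gap 0.327 q [-0.64  0.32  1.95  0.    0.87 -0.48]
jig -0.0153 -0.2905 Fjx -0.75 F| 5.22
```

```bash
python3 -m pendant '[{"rx":0,"ry":0,"rz":0,"dx":0,"dy":0,"dz":0.015,"jaw":0},{"rx":0,"ry":0,"rz":0,"dx":0,"dy":0,"dz":0.025,"jaw":0},{"rx":0,"ry":0,"rz":0,"dx":0,"dy":0,"dz":0.025,"jaw":0},{"rx":0,"ry":0,"rz":0,"dx":0,"dy":0,"dz":0.025,"jaw":0},{"rx":0,"ry":0,"rz":0,"dx":0,"dy":0,"dz":0,"jaw":0}]'
python3 s.py
python3 - <<'E'
from h import *
o=manip.observe();u,v=proj("side",o["tcp_pos"]);print(u,v)
im,d=manip.read_camera("side"); np.save("pics/g.npy",d);x0,y0=int(u)-45,int(v)-40;print(x0,y0); crop("side",im,x0,y0,x0+100,y0+75,7,"pics/grip.png")
E
```

```text
t: 3.9
tcp_pos: [0.4947, -0.3361, 0.1174]
ee_rot: [2.387, 2.029, 0.003]
ft_force: [0.8, 0.1, -0.7]
finger_gap: 0.324
t 3.9 tcp [ 0.4947 -0.3361  0.1174] y ang -9.28 z [ 0.007 -0.005 -1.   ] F [ 0.8  0.1 -0.7] gap 0.324 q [-0.64  0.21  1.89 -0.    1.03 -0.48]
jig -0.0129 -0.2915 Fjx 0.74 F| 1.06
311.4844231087913 144.61341956877206
266 104
```

View pics/grip.png

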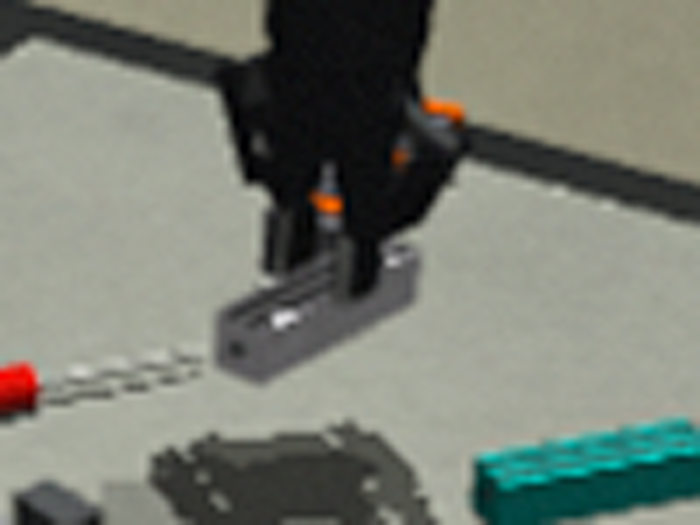

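Rail is held across its upper half, level. Carry it up and over the channel.

```bash
python3 -m pendant '[{"rx":0,"ry":0,"rz":0,"dx":0,"dy":0,"dz":0.03,"jaw":0},{"rx":0,"ry":0,"rz":0,"dx":0.006,"dy":0.01,"dz":0.03,"jaw":0},{"rx":0,"ry":0,"rz":-0.0108,"dx":0.0171,"dy":0.029,"dz":0.01,"jaw":0},{"rx":0,"ry":0,"rz":-0.0108,"dx":0.0171,"dy":0.029,"dz":0,"jaw":0},{"rx":0,"ry":0,"rz":-0.0108,"dx":0.0171,"dy":0.029,"dz":0,"jaw":0},{"rx":0,"ry":0,"rz":-0.0108,"dx":0.0171,"dy":0.029,"dz":0,"jaw":0},{"rx":0,"ry":0,"rz":-0.0108,"dx":0.0171,"dy":0.029,"dz":0,"jaw":0},{"rx":0,"ry":0,"rz":-0.0108,"dx":0.0171,"dy":0.029,"dz":0,"jaw":0},{"rx":0,"ry":0,"rz":-0.0108,"dx":0.0171,"dy":0.029,"dz":0,"jaw":0},{"rx":0,"ry":0,"rz":-0.0108,"dx":0.0171,"dy":0.029,"dz":0,"jaw":0},{"rx":0,"ry":0,"rz":-0.0108,"dx":0.011,"dy":0.0177,"dz":0,"jaw":0},{"rx":0,"ry":0,"rz":0,"dx":0,"dy":0,"dz":0,"jaw":0}]'
python3 s.py
python3 - <<'E'
from h import *
im,d=manip.read_camera("top"); np.save("pics/ht.npy",d); crop("top",im,200,70,360,200,5,"pics/ht.png")
im,d=manip.read_camera("side"); np.save("pics/hs.npy",d); crop("side",im,170,100,310,220,5,"pics/hs.png")
E
```

```text
t: 4.95
tcp_pos: [0.6462, -0.0699, 0.1792]
ee_rot: [-2.484, -1.918, 0.001]
ft_force: [-0.5, 0.8, -2.1]
finger_gap: 0.324
t 4.95 tcp [ 0.6462 -0.0699  0.1792] y ang -14.65 z [-0.003  0.002 -1.   ] F [-0.5  0.8 -2.1] gap 0.324 q [-0.15  0.25  1.71  0.    1.18  0.11]
jig 0.0654 0.0047 Fjx -0.72 F| 2.3
```

View pics/ht.png

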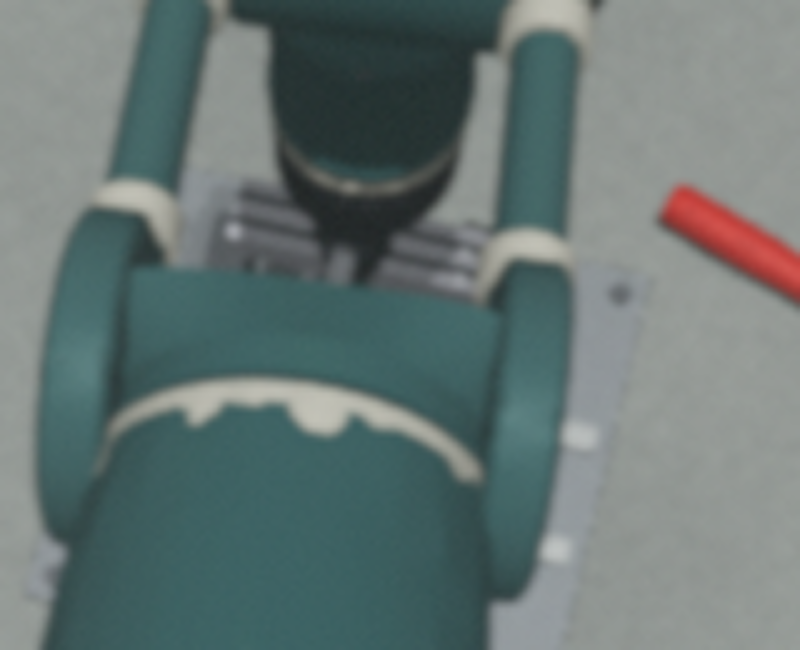

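View pics/hs.png

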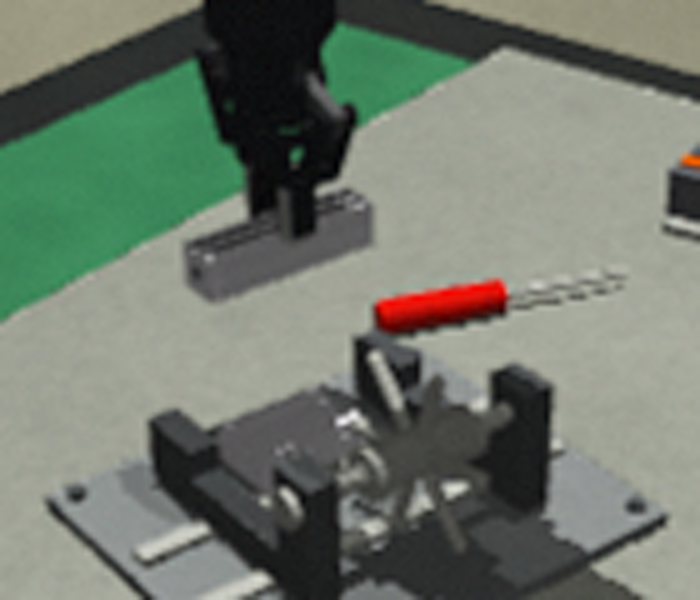

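```bash
python3 - <<'E'
from h import *
j=np.load("jig.npz");c,x,y=j["c"],j["x"],j["y"]
for n,f in(("top","ht"),("side","hs")):
    d=np.load(f"pics/{f}.npy");P=cloud(n,d);L=np.stack([(P[...,:2]-c[:2])@x,(P[...,:2]-c[:2])@y,P[...,2]],-1)
    if n=="side":
        m=np.zeros(d.shape,bool); m[134:162,206:246]=1
        m&=(d>0)&(L[...,2]>.14)&(L[...,2]<.2)&(abs(L[...,1])<.075)&(L[...,0]>0)&(L[...,0]<.12)
    else: m=(d>0)&(L[...,2]>.165)&(L[...,2]<.195)&(L[...,0]>.03)&(L[...,0]<.11)&(abs(L[...,1])<.08)
    q=L[m]; print(n,m.sum(),np.percentile(q,[1,5,50,95,99],axis=0).round(4).tolist())
    if n=="side":
        for lo in np.arange(-.06,.07,.02):
            k=q[(q[:,1]>lo)&(q[:,1]<lo+.02)]
            s=k[k[:,2]<np.percentile(k[:,2],60)] if len(k) else k
            if len(k): print(lo.round(2),len(k),"xmin",np.percentile(k[:,0],10).round(4),"xmax",k[:,0].max().round(4),"z",k[:,2].min().round(4),k[:,2].max().round(4))
    else:
        for lo in np.arange(-.06,.07,.02):
            k=q[(q[:,1]>lo)&(q[:,1]<lo+.02)]
            if len(k): print(lo.round(2),len(k),"x",k[:,0].min().round(4),k[:,0].max().round(4),"z",np.median(k[:,2]).round(4))
E
```

```text
top 494 [[0.0487, -0.0526, 0.1654], [0.0495, -0.0492, 0.1695], [0.0596, -0.0131, 0.1855], [0.0771, 0.0606, 0.1885], [0.0794, 0.0641, 0.19]]
-0.06 85 x 0.0495 0.0795 z 0.1855
-0.04 125 x 0.0494 0.0802 z 0.1856
-0.02 57 x 0.0443 0.0748 z 0.1853
0.0 3 x 0.0448 0.0501 z 0.1711
0.02 72 x 0.0489 0.0708 z 0.1852
0.04 123 x 0.0492 0.0796 z 0.1858
0.06 29 x 0.0492 0.0793 z 0.1857
side 519 [[0.0375, -0.0526, 0.1528], [0.044, -0.0468, 0.1559], [0.0519, 0.0139, 0.1773], [0.0788, 0.0642, 0.194], [0.0826, 0.0657, 0.1984]]
-0.06 51 xmin 0.0496 xmax 0.0782 z 0.1513 0.185
-0.04 69 xmin 0.0491 xmax 0.0782 z 0.1526 0.1851
-0.02 49 xmin 0.0447 xmax 0.0811 z 0.1523 0.1992
0.0 128 xmin 0.042 xmax 0.0848 z 0.1526 0.1999
0.02 80 xmin 0.0487 xmax 0.0781 z 0.1529 0.1846
0.04 78 xmin 0.0482 xmax 0.0817 z 0.152 0.1852
0.06 64 xmin 0.0502 xmax 0.0834 z 0.1528 0.1846
```

Rail in hand is parallel to the channel, centred at jig x .064, y .006. It needs +5 mm in x and -6.5 mm in y.

```bash
python3 -m pendant '[{"rx":0,"ry":0,"rz":-0.002,"dx":0.003,"dy":-0.0075,"dz":0,"jaw":0},{"rx":0,"ry":0,"rz":0,"dx":0,"dy":0,"dz":-0.03,"jaw":0},{"rx":0,"ry":0,"rz":0,"dx":0,"dy":0,"dz":-0.03,"jaw":0},{"rx":0,"ry":0,"rz":0,"dx":0,"dy":0,"dz":-0.02,"jaw":0},{"rx":0,"ry":0,"rz":0,"dx":0,"dy":0,"dz":-0.01,"jaw":0},{"rx":0,"ry":0,"rz":0,"dx":0,"dy":0,"dz":0,"jaw":0},{"rx":0,"ry":0,"rz":0,"dx":0,"dy":0,"dz":0,"jaw":0},{"rx":0,"ry":0,"rz":0,"dx":0,"dy":0,"dz":0,"jaw":0}]'
python3 s.py
python3 - <<'E'
from h import *
j=np.load("jig.npz");c,x,y=j["c"],j["x"],j["y"]
n="top"; im,d=manip.read_camera(n);crop("top",im,200,70,360,200,5,"pics/ht2.png");P=cloud(n,d);L=np.stack([(P[...,:2]-c[:2])@x,(P[...,:2]-c[:2])@y,P[...,2]],-1)
z=manip.observe()["tcp_pos"][2]+.0066
m=(d>0)&(abs(L[...,2]-z)<.006)&(L[...,0]>.03)&(L[...,0]<.11)&(abs(L[...,1])<.08);q=L[m]
for lo in np.arange(-.08,.07,.02):
            k=q[(q[:,1]>lo)&(q[:,1]<lo+.02)]
            if len(k): print(lo.round(2),len(k),"x",k[:,0].min().round(4),k[:,0].max().round(4),"y",k[:,1].min().round(4),k[:,1].max().round(4),"z",np.median(k[:,2]).round(4))
E
```

```text
t: 5.72
tcp_pos: [0.6499, -0.0828, 0.094]
ee_rot: [2.491, 1.911, 0.003]
ft_force: [0.4, -0.1, -2.2]
finger_gap: 0.322
t 5.72 tcp [ 0.6499 -0.0828  0.094 ] y ang -15.01 z [ 0.003 -0.001 -1.   ] F [ 0.4 -0.1 -2.2] gap 0.322 q [-0.16  0.34  1.78 -0.    1.03  0.1 ]
jig 0.0723 -0.0068 Fjx 0.4 F| 2.22
-0.08 16 x 0.0722 0.0862 y -0.0664 -0.0601 z 0.1014
-0.06 40 x 0.0726 0.0858 y -0.0595 -0.0402 z 0.1008
-0.04 17 x 0.0715 0.0831 y -0.0396 -0.0264 z 0.1009
0.0 3 x 0.0667 0.0696 y 0.0148 0.018 z 0.1013
0.02 44 x 0.0643 0.0861 y 0.0204 0.0394 z 0.1006
0.04 46 x 0.0641 0.0866 y 0.04 0.0533 z 0.1006
```

View pics/ht2.png

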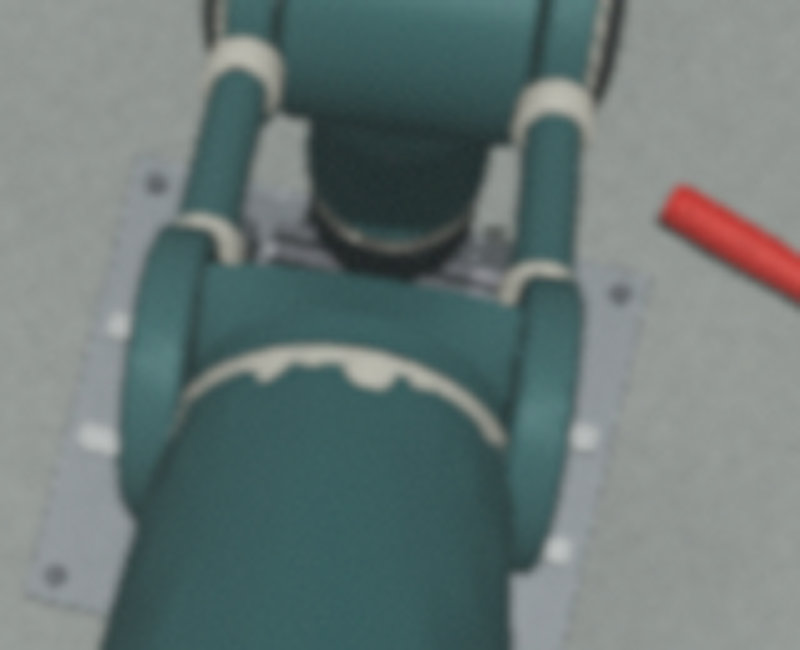

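```bash
python3 -m pendant '[{"rx":0,"ry":0,"rz":0.003,"dx":-0.0005,"dy":0.0058,"dz":0,"jaw":0},{"rx":0,"ry":0,"rz":0,"dx":0,"dy":0,"dz":-0.012,"jaw":0},{"rx":0,"ry":0,"rz":0,"dx":0,"dy":0,"dz":-0.01,"jaw":0},{"rx":0,"ry":0,"rz":0,"dx":0,"dy":0,"dz":0,"jaw":0},{"rx":0,"ry":0,"rz":0,"dx":0,"dy":0,"dz":0,"jaw":0}]'
python3 s.py
python3 - <<'E'
from h import *
im,d=manip.read_camera("side");crop("side",im,170,120,310,220,5.5,"pics/hs2.png")
E
```

```text
t: 6.18
tcp_pos: [0.6466, -0.0756, 0.0684]
ee_rot: [-2.487, -1.916, 0.004]
ft_force: [-0.3, 0.6, -1.6]
finger_gap: 0.329
t 6.18 tcp [ 0.6466 -0.0756  0.0684] y ang -14.77 z [-0.003  0.    -1.   ] F [-0.3  0.6 -1.6] gap 0.329 q [-0.15  0.36  1.8  -0.    0.99  0.1 ]
jig 0.0673 -0.0007 Fjx -0.47 F| 1.71
```

View pics/hs2.png

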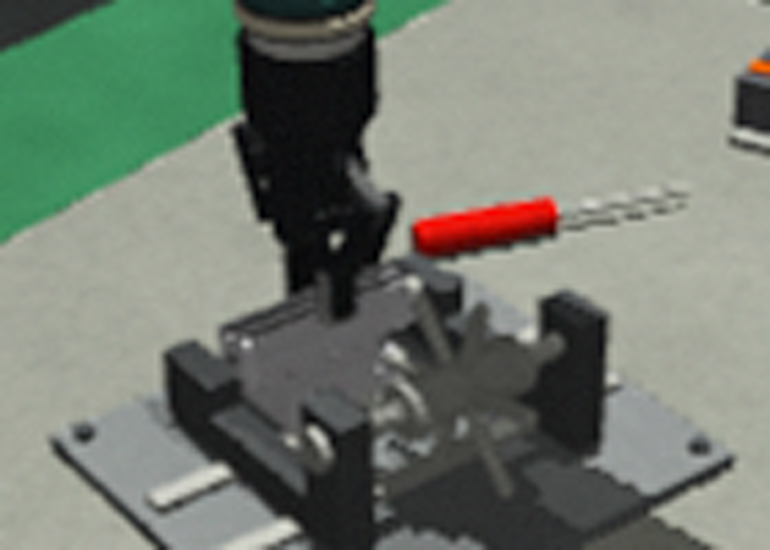

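```bash
python3 -m pendant '[{"rx":0,"ry":0,"rz":0,"dx":0.0015,"dy":-0.0003,"dz":-0.005,"jaw":0},{"rx":0,"ry":0,"rz":0,"dx":0,"dy":0,"dz":-0.005,"jaw":0},{"rx":0,"ry":0,"rz":0,"dx":0,"dy":0,"dz":0,"jaw":0}]'; python3 s.py
python3 -m pendant '[{"rx":0,"ry":0,"rz":0,"dx":0,"dy":0,"dz":-0.003,"jaw":0},{"rx":0,"ry":0,"rz":0,"dx":0,"dy":0,"dz":0,"jaw":0}]'; python3 s.py
```

```text
t: 6.48
tcp_pos: [0.649, -0.0762, 0.0591]
ee_rot: [-2.488, -1.916, 0.002]
ft_force: [-0.3, -0.1, -1.9]
finger_gap: 0.324
t 6.48 tcp [ 0.649  -0.0762  0.0591] y ang -14.79 z [-0.002  0.    -1.   ] F [-0.3 -0.1 -1.9] gap 0.324 q [-0.16  0.37  1.8  -0.    0.97  0.1 ]
jig 0.0698 -0.0008 Fjx -0.31 F| 1.89
t: 6.65
tcp_pos: [0.6493, -0.0763, 0.0566]
ee_rot: [-2.489, -1.916, 0.001]
ft_force: [-1.0, 0.5, -1.9]
finger_gap: 0.325
t 6.65 tcp [ 0.6493 -0.0763  0.0566] y ang -14.8 z [-0.001  0.    -1.   ] F [-1.   0.5 -1.9] gap 0.325 q [-0.16  0.38  1.8  -0.    0.97  0.1 ]
jig 0.0701 -0.0007 Fjx -1.13 F| 2.24
```

Inside the ribs with no side force; a few mm more to the floor.

```bash
python3 -m pendant '[{"rx":0,"ry":0,"rz":0,"dx":0,"dy":0,"dz":-0.002,"jaw":0},{"rx":0,"ry":0,"rz":0,"dx":0,"dy":0,"dz":0,"jaw":0}]'; python3 s.py
python3 -m pendant '[{"rx":0,"ry":0,"rz":0,"dx":0,"dy":0,"dz":-0.001,"jaw":0},{"rx":0,"ry":0,"rz":0,"dx":0,"dy":0,"dz":0,"jaw":0}]'; python3 s.py
```

```text
t: 6.82
tcp_pos: [0.6495, -0.0763, 0.055]
ee_rot: [-2.489, -1.917, 0.0]
ft_force: [0.6, 0.4, -1.9]
finger_gap: 0.325
t 6.82 tcp [ 0.6495 -0.0763  0.055 ] y ang -14.8 z [-0.  0. -1.] F [ 0.6  0.4 -1.9] gap 0.325 q [-0.16  0.38  1.8   0.    0.96  0.1 ]
jig 0.0703 -0.0007 Fjx 0.52 F| 2.07
t: 6.98
tcp_pos: [0.6496, -0.0763, 0.0543]
ee_rot: [2.489, 1.917, -0.0]
ft_force: [0.2, 0.2, -1.9]
finger_gap: 0.328
t 6.98 tcp [ 0.6496 -0.0763  0.0543] y ang -14.8 z [ 0. -0. -1.] F [ 0.2  0.2 -1.9] gap 0.328 q [-0.16  0.38  1.8  -0.    0.96  0.1 ]
jig 0.0704 -0.0007 Fjx 0.16 F| 1.96
```

```bash
python3 -m pendant '[{"rx":0,"ry":0,"rz":0,"dx":0,"dy":0,"dz":-0.001,"jaw":0},{"rx":0,"ry":0,"rz":0,"dx":0,"dy":0,"dz":0,"jaw":0}]'; python3 s.py
python3 -m pendant '[{"rx":0,"ry":0,"rz":0,"dx":0,"dy":0,"dz":-0.001,"jaw":0},{"rx":0,"ry":0,"rz":0,"dx":0,"dy":0,"dz":0,"jaw":0}]'; python3 s.py
```

```text
t: 7.15
tcp_pos: [0.6498, -0.0763, 0.0534]
ee_rot: [2.489, 1.917, 0.001]
ft_force: [-1.1, -0.0, -1.5]
finger_gap: 0.326
t 7.15 tcp [ 0.6498 -0.0763  0.0534] y ang -14.8 z [ 0. -0. -1.] F [-1.1 -0.  -1.5] gap 0.326 q [-0.16  0.38  1.8   0.    0.96  0.1 ]
jig 0.0706 -0.0006 Fjx -1.07 F| 1.87
t: 7.32
tcp_pos: [0.6499, -0.0763, 0.0534]
ee_rot: [2.489, 1.917, 0.0]
ft_force: [-2.8, 1.0, 4.3]
finger_gap: 0.327
t 7.32 tcp [ 0.6499 -0.0763  0.0534] y ang -14.79 z [ 0. -0. -1.] F [-2.8  1.   4.3] gap 0.327 q [-0.15  0.38  1.8  -0.    0.96  0.1 ]
jig 0.0706 -0.0006 Fjx -2.91 F| 5.2
```

Floor contact at TCP z = 53.4 mm (as expected). Release and rise straight up.

```bash
python3 -m pendant '[{"rx":0,"ry":0,"rz":0,"dx":0,"dy":0,"dz":0,"jaw":0.65},{"rx":0,"ry":0,"rz":0,"dx":0,"dy":0,"dz":0,"jaw":0.65},{"rx":0,"ry":0,"rz":0,"dx":0,"dy":0,"dz":0,"jaw":0.65},{"rx":0,"ry":0,"rz":0,"dx":0,"dy":0,"dz":0,"jaw":0.65},{"rx":0,"ry":0,"rz":0,"dx":0,"dy":0,"dz":0.02,"jaw":0.65},{"rx":0,"ry":0,"rz":0,"dx":0,"dy":0,"dz":0.035,"jaw":0.65},{"rx":0,"ry":0,"rz":0,"dx":0,"dy":0,"dz":0.04,"jaw":0.65},{"rx":0,"ry":0,"rz":0,"dx":0,"dy":0,"dz":0.04,"jaw":0},{"rx":0,"ry":0,"rz":0,"dx":0,"dy":0,"dz":0.04,"jaw":0},{"rx":0,"ry":0,"rz":0,"dx":0,"dy":0,"dz":0,"jaw":0}]'; python3 s.py
python3 - <<'E'
from h import *
im,d=manip.read_camera("side");np.save("pics/r.npy",d);crop("side",im,170,120,310,220,5.5,"pics/rel.png")
im,d=manip.read_camera("top");np.save("pics/rt.npy",d);crop("top",im,200,70,360,200,5,"pics/relt.png")
E
```

```text
t: 8.15
tcp_pos: [0.6551, -0.0772, 0.2387]
ee_rot: [2.479, 1.909, 0.019]
ft_force: [2.0, -0.3, 1.2]
finger_gap: 0.232
t 8.15 tcp [ 0.6551 -0.0772  0.2387] y ang -14.79 z [ 0.017 -0.003 -1.   ] F [ 2.  -0.3  1.2] gap 0.232 q [-0.15  0.22  1.64  0.    1.26  0.1 ]
jig 0.0759 -0.0001 Fjx 2.03 F| 2.39
```

View pics/rel.png

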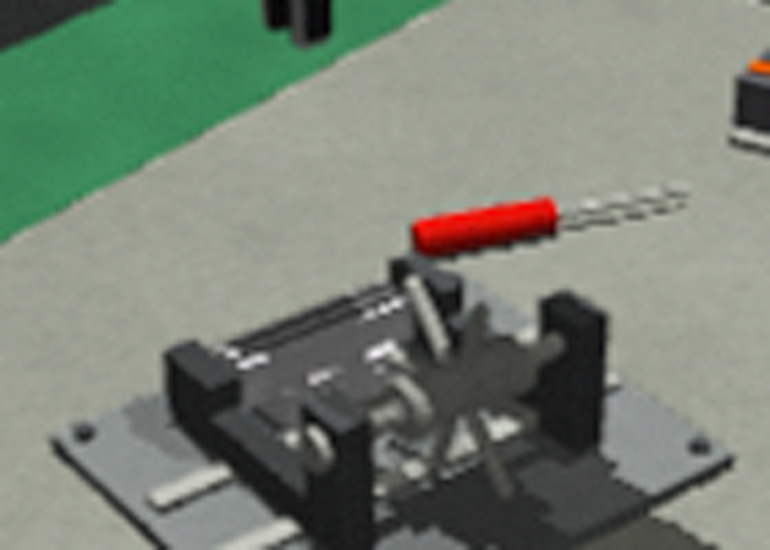

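View pics/relt.png

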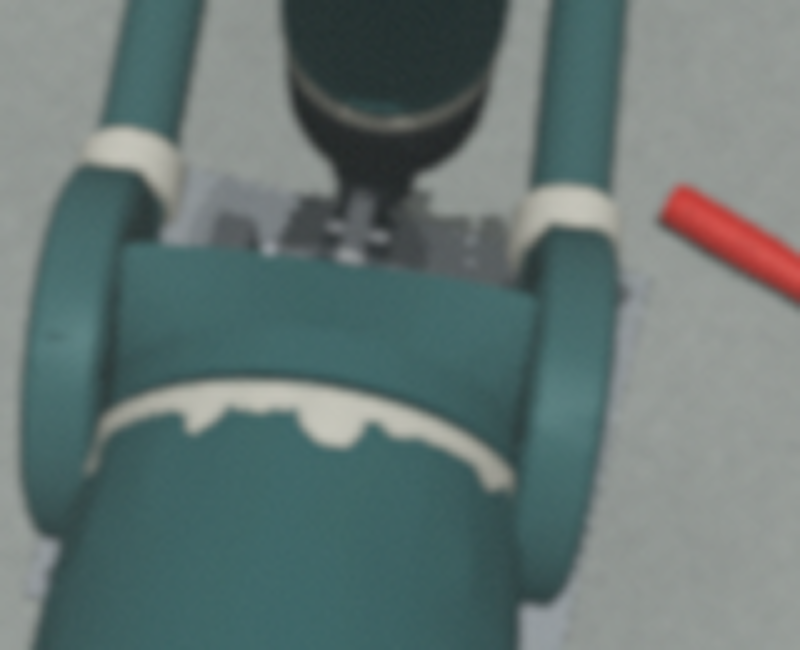

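The rail lies in the channel between the jaws (crop 330,350) and the bars are unmoved. Now yaw the shut gripper 90° and bring it behind the leaning bar, staying high.

```bash
python3 -m pendant '[{"rx":0,"ry":0,"rz":0.12,"dx":-0.0159,"dy":0.0041,"dz":0,"jaw":0},{"rx":0,"ry":0,"rz":0.12,"dx":-0.0159,"dy":0.0041,"dz":0,"jaw":0},{"rx":0,"ry":0,"rz":0.12,"dx":-0.0159,"dy":0.0041,"dz":0,"jaw":0},{"rx":0,"ry":0,"rz":0.12,"dx":-0.0159,"dy":0.0041,"dz":0,"jaw":0},{"rx":0,"ry":0,"rz":0.12,"dx":-0.0159,"dy":0.0041,"dz":0,"jaw":0},{"rx":0,"ry":0,"rz":0.12,"dx":-0.0159,"dy":0.0041,"dz":0,"jaw":0},{"rx":0,"ry":0,"rz":0.12,"dx":-0.0159,"dy":0.0041,"dz":0,"jaw":0},{"rx":0,"ry":0,"rz":0.12,"dx":-0.0159,"dy":0.0041,"dz":0,"jaw":0},{"rx":0,"ry":0,"rz":0.12,"dx":-0.0159,"dy":0.0041,"dz":0,"jaw":0},{"rx":0,"ry":0,"rz":0.12,"dx":-0.0159,"dy":0.0041,"dz":0,"jaw":0},{"rx":0,"ry":0,"rz":0.12,"dx":-0.0159,"dy":0.0041,"dz":0,"jaw":0},{"rx":0,"ry":0,"rz":0.12,"dx":-0.0159,"dy":0.0041,"dz":0,"jaw":0}]' 40
cat >> s.py <<'E'
# turnbuckle frame
ax=j["c"][:2]-.0645*j["x"]-.001*j["y"]; z=Rm[:,2]
r=o["tcp_pos"][:2]-ax; u=(r@j["x"]); w=o["tcp_pos"][2]-.085
tilt=np.degrees(np.arctan2(-z[:2]@j["x"],-z[2])); lat=np.degrees(np.arcsin(z[:2]@j["y"]))
t=np.radians(tilt); print("TB u,w",u.round(4),w.round(4),"yoff",(r@j["y"]).round(4),"tilt",tilt.round(1),"lat",lat.round(1),"rho",(u*np.sin(t)+w*np.cos(t)).round(4),"behind",(-u*np.cos(t)+w*np.sin(t)).round(4),"dF along arc",((o["ft_force"][:2]@j["x"])*np.cos(t)-o["ft_force"][2]*np.sin(t)).round(2))
def target(th,rho,off,dth=None):
    th=np.radians(th); uu=rho*np.sin(th)-off*np.cos(th); ww=rho*np.cos(th)+off*np.sin(th)
    P=np.r_[ax+uu*j["x"],.085+ww]; return P
def plan(th,rho,off,n):
    D=target(th,rho,off)-o["tcp_pos"]; 
    X=np.c_[np.r_[j["x"],0],np.r_[j["y"],0],[0,0,1]]
    # desired R: y tool along jig y, z tool = -(sin,cos)
    a=np.radians(th); zt=X@np.array([-np.sin(a),0,-np.cos(a)]); yt=X[:,1]; Rd=np.c_[np.cross(yt,zt),yt,zt]
    rv=R.from_matrix(Rd@Rm.T).as_rotvec(); print("plan",th,"rv",(rv/n).round(4),"d",(D/n).round(4),"total deg",np.degrees(np.linalg.norm(rv)).round(1),"mm",(1e3*np.linalg.norm(D)).round(1))
import sys
a=[float(v) for v in sys.argv[1:]]
if a: plan(*a)
E
python3 s.py -18 110 24 1 >/dev/null; python3 s.py -18 .110 .024 6
```

```text
t: 9.25
tcp_pos: [0.4565, -0.0267, 0.2247]
ee_rot: [-0.597, -3.08, 0.001]
ft_force: [0.1, -0.7, -0.1]
finger_gap: 0.002
t 9.25 tcp [ 0.4565 -0.0267  0.2247] y ang 68.05 z [-0.004  0.    -1.   ] F [ 0.1 -0.7 -0.1] gap 0.002 q [-0.11 -0.15  2.05 -0.    1.24 -1.3 ]
jig -0.129 -0.0022 Fjx 0.27 F| 0.68
TB u,w -0.0645 0.1397 yoff -0.0012 tilt 0.3 lat -0.0 rho 0.1394 behind 0.0651 dF along arc 0.27
plan -18.0 rv [-0.0166 -0.0505  0.0206] d [ 0.0013 -0.0001 -0.0071] total deg 19.6 mm 43.2
```

```bash
python3 -m pendant '[{"rx":-0.0166,"ry":-0.0505,"rz":0.0206,"dx":0.0013,"dy":0,"dz":-0.0071,"jaw":0},{"rx":-0.0166,"ry":-0.0505,"rz":0.0206,"dx":0.0013,"dy":0,"dz":-0.0071,"jaw":0},{"rx":-0.0166,"ry":-0.0505,"rz":0.0206,"dx":0.0013,"dy":0,"dz":-0.0071,"jaw":0},{"rx":-0.0166,"ry":-0.0505,"rz":0.0206,"dx":0.0013,"dy":0,"dz":-0.0071,"jaw":0},{"rx":-0.0166,"ry":-0.0505,"rz":0.0206,"dx":0.0013,"dy":0,"dz":-0.0071,"jaw":0},{"rx":-0.0166,"ry":-0.0505,"rz":0.0206,"dx":0.0013,"dy":0,"dz":-0.0071,"jaw":0},{"rx":0,"ry":0,"rz":0,"dx":0,"dy":0,"dz":0,"jaw":0},{"rx":0,"ry":0,"rz":0,"dx":0,"dy":0,"dz":0,"jaw":0},{"rx":0,"ry":0,"rz":0,"dx":0,"dy":0,"dz":0,"jaw":0}]'; python3 s.py -18 .08 .024 3
python3 - <<'E'
from h import *
im,d=manip.read_camera("side");np.save("pics/a.npy",d);crop("side",im,170,110,310,220,5.5,"pics/ap.png")
E
```

```text
t: 10.0
tcp_pos: [0.4664, -0.0271, 0.1842]
ee_rot: [0.373, 2.802, -0.056]
ft_force: [1.2, -0.2, 0.1]
finger_gap: -0.003
t 10.0 tcp [ 0.4664 -0.0271  0.1842] y ang 74.86 z [ 0.301 -0.079 -0.95 ] F [ 1.2 -0.2  0.1] gap -0.003 q [-0.07 -0.32  2.29 -0.08  0.86 -1.33]
jig -0.1193 0.0 Fjx 1.24 F| 1.25
TB u,w -0.0548 0.0992 yoff 0.001 tilt -18.2 lat 0.1 rho 0.1114 behind 0.0211 dF along arc 1.22
plan -18.0 rv [-0.0007  0.0011  0.0018] d [ 0.0022 -0.001  -0.0102] total deg 0.4 mm 31.4
```

View pics/ap.png

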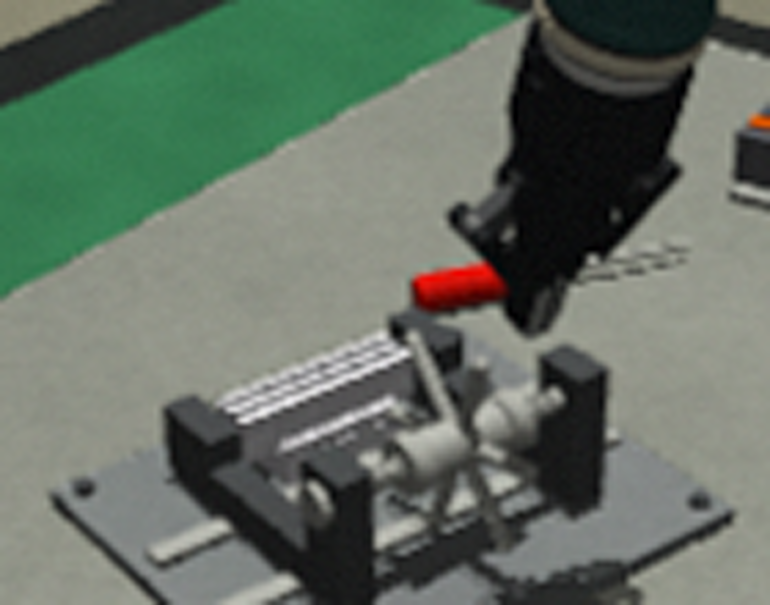

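```bash
cat > pj.py <<'E'
import sys; sys.argv=[sys.argv[0]]
from s import *
def pt(u,yy,w): return np.r_[ax+u*j["x"]+yy*j["y"],.085+w]
for th in(-18,42,-78):
  t=np.radians(th)
  for r0 in(.025,.065): uu,vv=proj("side",pt(r0*np.sin(t),0,r0*np.cos(t))); print(th,r0,((uu-170)*5.5).round(),((vv-110)*5.5).round())
uu,vv=proj("side",o["tcp_pos"]); print("tcp",(uu-170)*5.5,(vv-110)*5.5)
im,d=manip.read_camera("top"); P=cloud("top",d); 
r=P[...,:2]-ax; u=r@j["x"]; yy=r@j["y"]; w=P[...,2]-.085
m=(d>0)&(abs(yy)<.007)&(abs(u)<.08)&(w>.02)&(w<.2); 
q=np.c_[u[m],yy[m],w[m]]; q=q[np.argsort(q[:,0])]; print(q.round(3).tolist())
E
python3 pj.py
```

```text
t 10.05 tcp [ 0.4671 -0.0272  0.1849] y ang 74.85 z [ 0.303 -0.079 -0.95 ] F [ 0.4 -0.4 -0.3] gap -0.003 q [-0.07 -0.32  2.29 -0.08  0.86 -1.33]
jig -0.1186 0.0001 Fjx 0.47 F| 0.64
TB u,w -0.0541 0.0999 yoff 0.0011 tilt -18.2 lat 0.1 rho 0.1118 behind 0.0201 dF along arc 0.36
-18 0.025 466.0 406.0
-18 0.065 481.0 354.0
42 0.025 438.0 394.0
42 0.065 407.0 326.0
-78 0.025 486.0 449.0
-78 0.065 533.0 470.0
tcp 522.177119272545 317.90523466301875
[[-0.054, 0.0, 0.136], [-0.053, -0.002, 0.131], [-0.053, -0.004, 0.13], [-0.053, 0.006, 0.128], [-0.052, -0.006, 0.127], [-0.052, 0.004, 0.126], [-0.051, 0.001, 0.127], [-0.051, -0.001, 0.124], [-0.05, -0.003, 0.12], [-0.05, 0.007, 0.121], [-0.049, 0.004, 0.122], [-0.049, -0.005, 0.119], [-0.049, 0.002, 0.119], [-0.048, 0.0, 0.114], [-0.047, -0.002, 0.112], [-0.047, -0.004, 0.112], [-0.046, 0.006, 0.108], [-0.046, -0.006, 0.108], [-0.046, 0.003, 0.107], [-0.024, 0.0, 0.061], [-0.023, -0.002, 0.057], [-0.022, 0.003, 0.061], [-0.021, 0.001, 0.061], [-0.021, -0.001, 0.062], [-0.02, -0.004, 0.06], [-0.019, 0.004, 0.061], [-0.019, 0.001, 0.063], [-0.
[... 979 characters left out ...]
3, 0.036], [0.026, 0.0, 0.036], [0.026, -0.002, 0.039], [0.027, -0.005, 0.035], [0.027, 0.003, 0.037], [0.028, 0.001, 0.04], [0.028, -0.002, 0.04], [0.029, -0.004, 0.037], [0.029, 0.004, 0.039], [0.03, 0.001, 0.04], [0.03, -0.001, 0.043], [0.031, -0.004, 0.042], [0.032, 0.002, 0.043], [0.032, -0.001, 0.045], [0.032, 0.004, 0.037], [0.033, -0.003, 0.044], [0.034, 0.002, 0.046], [0.034, 0.005, 0.039], [0.035, -0.0, 0.043], [0.035, -0.003, 0.045], [0.036, 0.0, 0.053], [0.036, 0.003, 0.046], [0.037, -0.002, 0.048], [0.037, -0.005, 0.05], [0.038, 0.003, 0.05], [0.039, 0.001, 0.047], [0.039, -0.002, 0.05], [0.04, -0.004, 0.048], [0.041, 0.004, 0.049], [0.041, 0.001, 0.051], [0.042, -0.001, 0.048]]
```

Projection matches: the bar leaning back ends at crop (481,354), the finger tip is behind it at (525,325). The finger front sits about 5 mm behind the bar. Slide down alongside it.

```bash
python3 s.py -18 .052 .022 4
```

```text
t 10.1 tcp [ 0.4675 -0.0272  0.1853] y ang 74.85 z [ 0.303 -0.079 -0.95 ] F [-0.2 -0.1 -0.6] gap 0.0 q [-0.07 -0.32  2.29 -0.08  0.86 -1.33]
jig -0.1182 0.0001 Fjx -0.19 F| 0.63
TB u,w -0.0537 0.1003 yoff 0.0011 tilt -18.3 lat 0.1 rho 0.1121 behind 0.0196 dF along arc -0.36
plan -18.0 rv [-0.0004  0.0013  0.0014] d [ 0.004  -0.0013 -0.0144] total deg 0.4 mm 60.0
```

```bash
python3 -m pendant '[{"rx":0,"ry":0.0013,"rz":0.0014,"dx":0.002,"dy":-0.0007,"dz":-0.0144,"jaw":0},{"rx":0,"ry":0.0013,"rz":0.0014,"dx":0.0045,"dy":-0.0014,"dz":-0.0144,"jaw":0},{"rx":0,"ry":0.0013,"rz":0.0014,"dx":0.0045,"dy":-0.0014,"dz":-0.0144,"jaw":0},{"rx":0,"ry":0,"rz":0,"dx":0.0045,"dy":-0.0014,"dz":-0.0144,"jaw":0},{"rx":0,"ry":0,"rz":0,"dx":0,"dy":0,"dz":0,"jaw":0},{"rx":0,"ry":0,"rz":0,"dx":0,"dy":0,"dz":0,"jaw":0}]'; python3 s.py -18 .052 .017 1
```

```text
t: 10.6
tcp_pos: [0.4821, -0.0322, 0.1266]
ee_rot: [0.368, 2.807, -0.056]
ft_force: [0.9, 0.0, -0.5]
finger_gap: 0.001
t 10.6 tcp [ 0.4821 -0.0322  0.1266] y ang 75.09 z [ 0.298 -0.078 -0.951] F [ 0.9  0.  -0.5] gap 0.001 q [-0.08 -0.21  2.32 -0.08  0.72 -1.34]
jig -0.1029 -0.0009 Fjx 0.88 F| 1.07
TB u,w -0.0384 0.0416 yoff 0.0001 tilt -17.9 lat 0.1 rho 0.0514 behind 0.0237 dF along arc 0.67
plan -18.0 rv [-0.0018 -0.001   0.0014] d [ 0.0059 -0.0017  0.0026] total deg 0.1 mm 6.6
```

```bash
python3 -m pendant '[{"rx":0,"ry":0,"rz":0,"dx":0.002,"dy":-0.0006,"dz":0.0007,"jaw":0},{"rx":0,"ry":0,"rz":0,"dx":0.002,"dy":-0.0006,"dz":0.0007,"jaw":0},{"rx":0,"ry":0,"rz":0,"dx":0.002,"dy":-0.0006,"dz":0.0007,"jaw":0},{"rx":0,"ry":0,"rz":0,"dx":0,"dy":0,"dz":0,"jaw":0}]'; python3 s.py
python3 - <<'E'
from h import *
j=np.load("jig.npz");x=j["x"]
for d in(4,5):
  for t0 in range(-30,40,d):
    f=lambda th:np.array([.052*np.sin(th)-.016*np.cos(th),.052*np.cos(th)+.016*np.sin(th)])
    D=f(np.radians(t0+d))-f(np.radians(t0)); print(d,t0,(D[0]*x).round(4),D[1].round(4),"r",(np.radians(d)*j["y"]).round(4))
E
```

```text
t: 10.93
tcp_pos: [0.4887, -0.0338, 0.1302]
ee_rot: [0.367, 2.804, -0.055]
ft_force: [-0.5, 0.3, -0.4]
finger_gap: -0.001
t 10.93 tcp [ 0.4887 -0.0338  0.1302] y ang 75.12 z [ 0.301 -0.078 -0.951] F [-0.5  0.3 -0.4] gap -0.001 q [-0.08 -0.2   2.31 -0.08  0.72 -1.34]
jig -0.0961 -0.0008 Fjx -0.55 F| 0.69
TB u,w -0.0316 0.0452 yoff 0.0002 tilt -18.1 lat 0.1 rho 0.0527 behind 0.016 dF along arc -0.63
4 -30 [ 0.0026 -0.0007] 0.0027 r [0.0179 0.0675]
4 -26 [ 0.0028 -0.0007] 0.0025 r [0.0179 0.0675]
4 -22 [ 0.0029 -0.0008] 0.0023 r [0.0179 0.0675]
4 -18 [ 0.0031 -0.0008] 0.0021 r [0.0179 0.0675]
4 -14 [ 0.0032 -0.0008] 0.0018 r [0.0179 0.0675]
4 -10 [ 0.0033 -0.0009] 0.0016 r [0.0179 0.0675]
4 -6 [ 0.0034 -0.0009] 0.0014 r [0.0179 0.0675]
4 -2 [ 0.0035 -0.0009] 0.0011 r [0.0179 0.0675]
4 2 [ 0.0036 -0.0009] 0.0009 r [0.0179 0.0675]
4 6 [ 0.0036 -0.001 ] 0.0006 r [0.0179 0.0675]
4 10 [ 0.0037 -0.001 ] 0.0003 r [0.0179 0.0675]
4 14 [ 0.0037 -0.001 ] 0.0001 r [0.0179 0.0675]
4 18 [ 0.0037 -0.001 ] -0.0002 r [0.0179 0.0675]
4 22 [ 0.0036 -0.001 ] -0.0005 r [0.0179 0.0675]
4 26 [ 0.0036 -0.001 ] -0.0007 r [0.0179 0.0675]
4 30 [ 0.0035 -0.0009] -0.001 r [0.0179 0.0675]
4 34 [ 0.0035 -0.0009] -0.0012 r [0.0179 0.0675]
4 38 [ 0.0034 -0.0009] -0.0015 r [0.0179 0.0675]
5 -30 [ 0.0033 -0.0009] 0.0033 r [0.0223 0.0844]
5 -25 [ 0.0035 -0.0009] 0.003 r [0.0223 0.0844]
5 -20 [ 0.0038 -0.001 ] 0.0027 r [0.0223 0.0844]
5 -15 [ 0.004  -0.0011] 0.0023 r [0.0223 0.0844]
5 -10 [ 0.0042 -0.0011] 0.002 r [0.0223 0.0844]
5 -5 [ 0.0043 -0.0011] 0.0016 r [0.0223 0.0844]
5 0 [ 0.0044 -0.0012] 0.0012 r [0.0223 0.0844]
5 5 [ 0.0045 -0.0012] 0.0008 r [0.0223 0.0844]
5 10 [ 0.0046 -0.0012] 0.0004 r [0.0223 0.0844]
5 15 [ 0.0046 -0.0012] -0.0 r [0.0223 0.0844]
5 20 [ 0.0046 -0.0012] -0.0004 r [0.0223 0.0844]
5 25 [ 0.0045 -0.0012] -0.0009 r [0.0223 0.0844]
5 30 [ 0.0044 -0.0012] -0.0013 r [0.0223 0.0844]
5 35 [ 0.0043 -0.0011] -0.0017 r [0.0223 0.0844]
```

```bash
python3 -m pendant '[{"rx":0.0179,"ry":0.0675,"rz":0,"dx":0.0031,"dy":-0.0008,"dz":0.0021,"jaw":0},{"rx":0.0179,"ry":0.0675,"rz":0,"dx":0.0032,"dy":-0.0008,"dz":0.0018,"jaw":0},{"rx":0,"ry":0,"rz":0,"dx":0,"dy":0,"dz":0,"jaw":0}]'; python3 s.py
```

```text
t: 11.18
tcp_pos: [0.4953, -0.0358, 0.1335]
ee_rot: [0.386, 2.945, -0.031]
ft_force: [-2.9, 0.7, 0.2]
finger_gap: 0.0
t 11.18 tcp [ 0.4953 -0.0358  0.1335] y ang 75.08 z [ 0.166 -0.043 -0.985] F [-2.9  0.7  0.2] gap 0.0 q [-0.1  -0.1   2.2  -0.03  0.88 -1.4 ]
jig -0.0891 -0.001 Fjx -2.93 F| 2.94
TB u,w -0.0246 0.0485 yoff 0.0 tilt -9.9 lat 0.1 rho 0.052 behind 0.016 dF along arc -2.84
```

```bash
python3 -m pendant '[{"rx":0.0179,"ry":0.0675,"rz":0,"dx":0.0033,"dy":-0.0009,"dz":0.0016,"jaw":0},{"rx":0.0179,"ry":0.0675,"rz":0,"dx":0.0034,"dy":-0.0009,"dz":0.0014,"jaw":0},{"rx":0,"ry":0,"rz":0,"dx":0,"dy":0,"dz":0,"jaw":0}]'; python3 s.py
python3 -m pendant '[{"rx":0.0179,"ry":0.0675,"rz":0,"dx":0.0035,"dy":-0.0009,"dz":0.0011,"jaw":0},{"rx":0.0179,"ry":0.0675,"rz":0,"dx":0.0036,"dy":-0.0009,"dz":0.0009,"jaw":0},{"rx":0.0179,"ry":0.0675,"rz":0,"dx":0.0036,"dy":-0.001,"dz":0.0006,"jaw":0}]'; python3 s.py
```

```text
t: 11.43
tcp_pos: [0.5016, -0.0376, 0.1356]
ee_rot: [0.404, 3.082, -0.005]
ft_force: [-2.9, -0.5, -1.0]
finger_gap: -0.001
t 11.43 tcp [ 0.5016 -0.0376  0.1356] y ang 75.06 z [ 0.032 -0.008 -0.999] F [-2.9 -0.5 -1. ] gap -0.001 q [-0.12 -0.    2.09 -0.    1.02 -1.43]
jig -0.0826 -0.0011 Fjx -2.7 F| 3.15
TB u,w -0.0181 0.0506 yoff -0.0001 tilt -1.9 lat 0.1 rho 0.0511 behind 0.0164 dF along arc -2.73
t: 11.68
tcp_pos: [0.5094, -0.0396, 0.1381]
ee_rot: [-0.385, -2.94, -0.035]
ft_force: [-5.4, 0.4, -2.0]
finger_gap: -0.001
t 11.68 tcp [ 0.5094 -0.0396  0.1381] y ang 75.08 z [-0.171  0.046 -0.984] F [-5.4  0.4 -2. ] gap -0.001 q [-0.14  0.15  1.93  0.02  1.24 -1.46]
jig -0.0746 -0.0011 Fjx -5.32 F| 5.76
TB u,w -0.0101 0.0531 yoff -0.0001 tilt 10.2 lat 0.0 rho 0.0504 behind 0.0193 dF along arc -4.88
```

```bash
python3 -m pendant '[{"rx":0.0179,"ry":0.0675,"rz":0,"dx":0.0037,"dy":-0.001,"dz":0.0003,"jaw":0},{"rx":0.0179,"ry":0.0675,"rz":0,"dx":0.0037,"dy":-0.001,"dz":0.0001,"jaw":0},{"rx":0.0179,"ry":0.0675,"rz":0,"dx":0.0037,"dy":-0.001,"dz":-0.0002,"jaw":0},{"rx":0,"ry":0,"rz":0,"dx":0,"dy":0,"dz":0,"jaw":0}]'; python3 s.py
python3 -m pendant '[{"rx":0.0179,"ry":0.0675,"rz":0,"dx":0.0036,"dy":-0.001,"dz":-0.0005,"jaw":0},{"rx":0.0179,"ry":0.0675,"rz":0,"dx":0.0036,"dy":-0.001,"dz":-0.0007,"jaw":0},{"rx":0.0179,"ry":0.0675,"rz":0,"dx":0.0035,"dy":-0.0009,"dz":-0.001,"jaw":0},{"rx":0,"ry":0,"rz":0,"dx":0,"dy":0,"dz":0,"jaw":0}]'; python3 s.py
python3 - <<'E'
from h import *
im,d=manip.read_camera("side");np.save("pics/b.npy",d);crop("side",im,170,110,310,220,5.5,"pics/s1.png")
E
```

```text
t: 12.02
tcp_pos: [0.5232, -0.0433, 0.1372]
ee_rot: [-0.359, -2.735, -0.07]
ft_force: [-2.7, 0.5, 0.9]
finger_gap: 0.0
t 12.02 tcp [ 0.5232 -0.0433  0.1372] y ang 75.03 z [-0.364  0.097 -0.926] F [-2.7  0.5  0.9] gap 0.0 q [-0.16  0.32  1.76  0.04  1.44 -1.48]
jig -0.0602 -0.0011 Fjx -2.73 F| 2.88
TB u,w 0.0043 0.0522 yoff -0.0001 tilt 22.1 lat 0.1 rho 0.05 behind 0.0157 dF along arc -2.87
t: 12.35
tcp_pos: [0.5335, -0.0459, 0.135]
ee_rot: [-0.332, -2.528, -0.102]
ft_force: [-3.4, 0.5, 1.5]
finger_gap: -0.003
t 12.35 tcp [ 0.5335 -0.0459  0.135 ] y ang 75.03 z [-0.541  0.145 -0.828] F [-3.4  0.5  1.5] gap -0.003 q [-0.17  0.48  1.61  0.05  1.64 -1.49]
jig -0.0496 -0.001 Fjx -3.37 F| 3.71
TB u,w 0.0149 0.05 yoff 0.0 tilt 34.1 lat 0.1 rho 0.0497 behind 0.0157 dF along arc -3.62
```

View pics/s1.png

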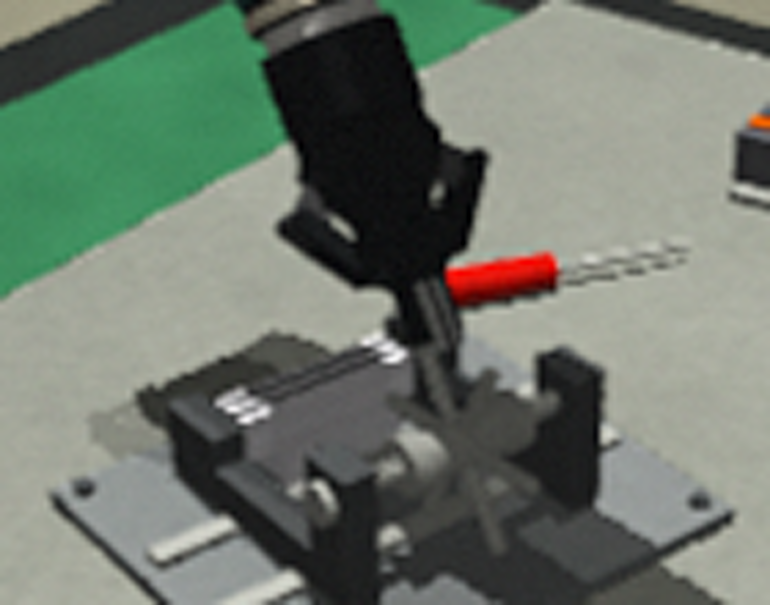

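The finger is pushing the bar cleanly; jaws have begun moving. Two more steps, then withdraw along the bar.

```bash
python3 -m pendant '[{"rx":0.0179,"ry":0.0675,"rz":0,"dx":0.0035,"dy":-0.0009,"dz":-0.0012,"jaw":0},{"rx":0.0179,"ry":0.0675,"rz":0,"dx":0.0034,"dy":-0.0009,"dz":-0.0015,"jaw":0},{"rx":0,"ry":0,"rz":0,"dx":0,"dy":0,"dz":0,"jaw":0},{"rx":0,"ry":0,"rz":0,"dx":0,"dy":0,"dz":0,"jaw":0}]'; python3 s.py 42 .05 .020 1; python3 s.py 42 .11 .020 3
```

```text
t: 12.73
tcp_pos: [0.5407, -0.0477, 0.1338]
ee_rot: [-0.314, -2.397, -0.12]
ft_force: [-1.1, -0.6, 0.9]
finger_gap: -0.0
t 12.73 tcp [ 0.5407 -0.0477  0.1338] y ang 75.05 z [-0.643  0.172 -0.747] F [-1.1 -0.6  0.9] gap -0.0 q [-0.17  0.58  1.51  0.06  1.77 -1.49]
jig -0.0422 -0.0009 Fjx -0.9 F| 1.5
TB u,w 0.0223 0.0488 yoff 0.0001 tilt 41.7 lat 0.1 rho 0.0512 behind 0.0158 dF along arc -1.25
plan 42.0 rv [0.0012 0.0052 0.0021] d [-0.0036  0.0008  0.0018] total deg 0.3 mm 4.1
t 12.73 tcp [ 0.5407 -0.0477  0.1338] y ang 75.05 z [-0.643  0.172 -0.747] F [-1.1 -0.6  0.9] gap -0.0 q [-0.17  0.58  1.51  0.06  1.77 -1.49]
jig -0.0422 -0.0009 Fjx -0.9 F| 1.5
TB u,w 0.0223 0.0488 yoff 0.0001 tilt 41.7 lat 0.1 rho 0.0512 behind 0.0158 dF along arc -1.25
plan 42.0 rv [0.0004 0.0017 0.0007] d [ 0.0117 -0.0032  0.0155] total deg 0.3 mm 59.0
```

```bash
python3 -m pendant '[{"rx":0,"ry":0,"rz":0,"dx":-0.0036,"dy":0.0008,"dz":0.0018,"jaw":0},{"rx":0,"ry":0,"rz":0,"dx":0.013,"dy":-0.0035,"dz":0.0145,"jaw":0},{"rx":0,"ry":0,"rz":0,"dx":0.013,"dy":-0.0035,"dz":0.0145,"jaw":0},{"rx":0,"ry":0,"rz":0,"dx":0.013,"dy":-0.0035,"dz":0.0145,"jaw":0},{"rx":0,"ry":0,"rz":0,"dx":0,"dy":0,"dz":0,"jaw":0}]'; python3 s.py -18 .115 .025 10
```

```text
t: 13.15
tcp_pos: [0.5791, -0.0581, 0.1836]
ee_rot: [-0.315, -2.405, -0.12]
ft_force: [0.5, -0.5, 0.8]
finger_gap: -0.002
t 13.15 tcp [ 0.5791 -0.0581  0.1836] y ang 75.04 z [-0.637  0.171 -0.752] F [ 0.5 -0.5  0.8] gap -0.002 q [-0.18  0.6   1.38  0.06  1.88 -1.49]
jig -0.0024 -0.0011 Fjx 0.64 F| 1.04
TB u,w 0.0621 0.0986 yoff -0.0001 tilt 41.2 lat 0.1 rho 0.1151 behind 0.0183 dF along arc -0.01
plan -18.0 rv [-0.0267 -0.0999  0.0002] d [-0.0117  0.0031  0.0003] total deg 59.2 mm 121.4
```

```bash
python3 -m pendant '[{"rx":-0.0267,"ry":-0.0999,"rz":0,"dx":-0.0117,"dy":0.0031,"dz":0.004,"jaw":0},{"rx":-0.0267,"ry":-0.0999,"rz":0,"dx":-0.0117,"dy":0.0031,"dz":0.004,"jaw":0},{"rx":-0.0267,"ry":-0.0999,"rz":0,"dx":-0.0117,"dy":0.0031,"dz":0.004,"jaw":0},{"rx":-0.0267,"ry":-0.0999,"rz":0,"dx":-0.0117,"dy":0.0031,"dz":0,"jaw":0},{"rx":-0.0267,"ry":-0.0999,"rz":0,"dx":-0.0117,"dy":0.0031,"dz":0,"jaw":0},{"rx":-0.0267,"ry":-0.0999,"rz":0,"dx":-0.0117,"dy":0.0031,"dz":0,"jaw":0},{"rx":-0.0267,"ry":-0.0999,"rz":0,"dx":-0.0117,"dy":0.0031,"dz":0,"jaw":0},{"rx":-0.0267,"ry":-0.0999,"rz":0,"dx":-0.0117,"dy":0.0031,"dz":-0.004,"jaw":0},{"rx":-0.0267,"ry":-0.0999,"rz":0,"dx":-0.0117,"dy":0.0031,"dz":-0.004,"jaw":0},{"rx":-0.0267,"ry":-0.0999,"rz":0,"dx":-0.0117,"dy":0.0031,"dz":-0.004,"jaw":0},{"rx":0,"ry":0,"rz":0,"dx":0,"dy":0,"dz":0,"jaw":0},{"rx":0,"ry":0,"rz":0,"dx":0,"dy":0,"dz":0,"jaw":0}]'; python3 s.py -18 .052 .024 4
python3 - <<'E'
from h import *
im,d=manip.read_camera("side");np.save("pics/a.npy",d);crop("side",im,170,110,310,220,5.5,"pics/ap2.png")
E
python3 pj.py | tail -1 | tr ']' '\n' | awk -F'[,[]' 'NR%2==0{print $3,$4,$5}' | head -60 | paste -sd';'
```

```text
t: 14.15
tcp_pos: [0.4543, -0.0255, 0.1768]
ee_rot: [0.368, 2.819, -0.056]
ft_force: [0.4, 0.4, 1.4]
finger_gap: -0.003
t 14.15 tcp [ 0.4543 -0.0255  0.1768] y ang 75.14 z [ 0.286 -0.076 -0.955] F [0.4 0.4 1.4] gap -0.003 q [-0.07 -0.33  2.31 -0.07  0.87 -1.34]
jig -0.1314 -0.0016 Fjx 0.27 F| 1.54
TB u,w -0.0669 0.0918 yoff -0.0006 tilt -17.2 lat -0.0 rho 0.1075 behind 0.0367 dF along arc 0.68
plan -18.0 rv [-0.0009 -0.0033  0.0001] d [ 0.0068 -0.0017 -0.0124] total deg 0.8 mm 57.1
-0.062  -0.001  0.127;-0.061  -0.005  0.121;-0.061  0.007  0.109;-0.06  -0.0  0.118;-0.058  0.005  0.114;-0.058  0.003  0.112;-0.057  0.001  0.109;-0.056  -0.004  0.106;-0.055  0.004  0.103;-0.023  -0.002  0.06;-0.021  0.001  0.061;-0.02  -0.004  0.059;-0.019  0.002  0.061;-0.018  -0.003  0.06;-0.016  0.002  0.06;-0.015  -0.003  0.059;-0.013  0.003  0.051;-0.012  -0.001  0.048;-0.009  0.005  0.034;-0.008  -0.0  0.036;-0.005  0.003  0.025;-0.004  -0.002  0.024;0.012  -0.0  0.022;0.014  0.003  0.023;0.015  -0.002  0.025;0.017  0.001  0.024;0.018  -0.004  0.022;0.019  0.001  0.029;0.02  -0.004  0.027;0.021  0.002  0.031;0.023  0.002  0.034;0.023  -0.0  0.035;0.025  0.0  0.039;0.026  -0.002  0.037;0.027  0.003  0.036;0.028  -0.002  0.042;0.03  0.001  0.043;0.03  -0.001  0.041;0.031  0.004  0.043;0.033  -0.001  0.043;0.034  0.002  0.045;0.034  -0.0  0.047;0.036  0.003  0.047;0.037  -0.002  0.049;0.038  0.003  0.049;0.039  0.001  0.048;0.041  0.004  0.047;0.042  -0.001  0.049;
```

View pics/ap2.png

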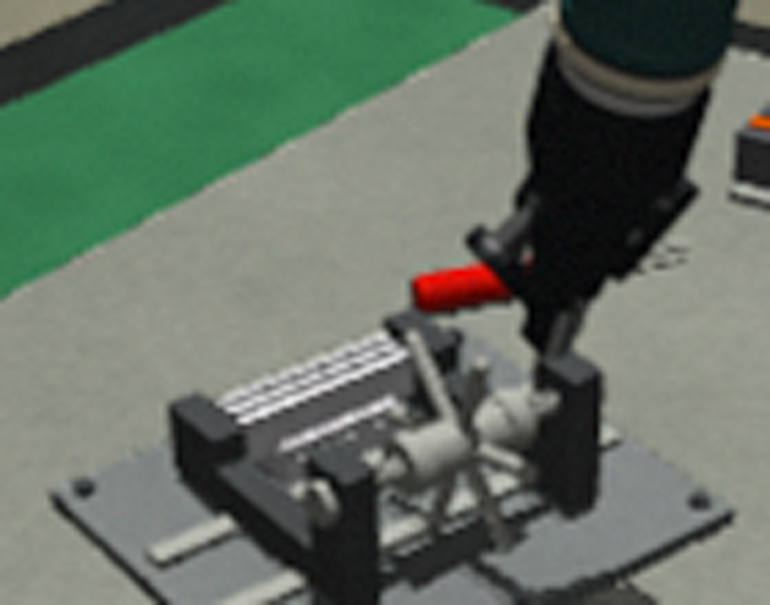

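The turnbuckle moved exactly one sixth; the next bar stands at crop (480,360) as before. Second stroke.

```bash
python3 -m pendant '[{"rx":0,"ry":-0.003,"rz":0,"dx":0.006,"dy":-0.0016,"dz":-0.0124,"jaw":0},{"rx":0,"ry":-0.003,"rz":0,"dx":0.0065,"dy":-0.0017,"dz":-0.0124,"jaw":0},{"rx":0,"ry":0,"rz":0,"dx":0.0065,"dy":-0.0017,"dz":-0.0124,"jaw":0},{"rx":0,"ry":0,"rz":0,"dx":0.0065,"dy":-0.0017,"dz":-0.0124,"jaw":0},{"rx":0,"ry":0,"rz":0,"dx":0,"dy":0,"dz":0,"jaw":0},{"rx":0,"ry":0,"rz":0,"dx":0,"dy":0,"dz":0,"jaw":0}]'; python3 s.py -18 .052 .016 1
```

```text
t: 14.75
tcp_pos: [0.4862, -0.0335, 0.1301]
ee_rot: [0.37, 2.812, -0.055]
ft_force: [0.3, 0.1, 0.3]
finger_gap: -0.002
t 14.75 tcp [ 0.4862 -0.0335  0.1301] y ang 75.03 z [ 0.292 -0.076 -0.953] F [0.3 0.1 0.3] gap -0.002 q [-0.08 -0.2   2.31 -0.08  0.73 -1.34]
jig -0.0986 -0.0012 Fjx 0.27 F| 0.44
TB u,w -0.0341 0.0451 yoff -0.0002 tilt -17.6 lat 0.0 rho 0.0533 behind 0.0189 dF along arc 0.35
plan -18.0 rv [-0.0035 -0.0067  0.0024] d [ 0.0027 -0.0006 -0.0006] total deg 0.5 mm 2.8
```

```bash
python3 -m pendant '[{"rx":0,"ry":-0.005,"rz":0,"dx":0.0026,"dy":-0.0006,"dz":-0.0006,"jaw":0},{"rx":0.0179,"ry":0.0675,"rz":0,"dx":0.0031,"dy":-0.0008,"dz":0.0021,"jaw":0},{"rx":0.0179,"ry":0.0675,"rz":0,"dx":0.0032,"dy":-0.0008,"dz":0.0018,"jaw":0},{"rx":0.0179,"ry":0.0675,"rz":0,"dx":0.0033,"dy":-0.0009,"dz":0.0016,"jaw":0},{"rx":0.0179,"ry":0.0675,"rz":0,"dx":0.0034,"dy":-0.0009,"dz":0.0014,"jaw":0},{"rx":0,"ry":0,"rz":0,"dx":0,"dy":0,"dz":0,"jaw":0}]'; python3 s.py -2 .052 .016 1
python3 -m pendant '[{"rx":0.0179,"ry":0.0675,"rz":0,"dx":0.0035,"dy":-0.0009,"dz":0.0011,"jaw":0},{"rx":0.0179,"ry":0.0675,"rz":0,"dx":0.0036,"dy":-0.0009,"dz":0.0009,"jaw":0},{"rx":0.0179,"ry":0.0675,"rz":0,"dx":0.0036,"dy":-0.001,"dz":0.0006,"jaw":0},{"rx":0.0179,"ry":0.0675,"rz":0,"dx":0.0037,"dy":-0.001,"dz":0.0003,"jaw":0},{"rx":0,"ry":0,"rz":0,"dx":0,"dy":0,"dz":0,"jaw":0}]'; python3 s.py 14 .052 .016 1
```

```text
t: 15.25
tcp_pos: [0.5017, -0.0377, 0.1366]
ee_rot: [0.407, 3.085, -0.002]
ft_force: [-2.5, 0.9, 0.9]
finger_gap: 0.003
t 15.25 tcp [ 0.5017 -0.0377  0.1366] y ang 74.99 z [ 0.029 -0.005 -1.   ] F [-2.5  0.9  0.9] gap 0.003 q [-0.12 -0.    2.09 -0.    1.03 -1.43]
jig -0.0825 -0.0012 Fjx -2.67 F| 2.84
TB u,w -0.018 0.0516 yoff -0.0002 tilt -1.7 lat 0.1 rho 0.0522 behind 0.0164 dF along arc -2.64
plan -2.0 rv [-0.0036 -0.0042  0.0032] d [ 0.0002  0.0002 -0.0002] total deg 0.4 mm 0.3
t: 15.67
tcp_pos: [0.5154, -0.0413, 0.1384]
ee_rot: [-0.378, -2.87, -0.05]
ft_force: [-2.6, 0.2, 0.8]
finger_gap: -0.003
t 15.67 tcp [ 0.5154 -0.0413  0.1384] y ang 74.96 z [-0.238  0.065 -0.969] F [-2.6  0.2  0.8] gap -0.003 q [-0.15  0.21  1.87  0.03  1.31 -1.47]
jig -0.0683 -0.0011 Fjx -2.59 F| 2.73
TB u,w -0.0038 0.0534 yoff -0.0001 tilt 14.3 lat 0.1 rho 0.0508 behind 0.0169 dF along arc -2.69
plan 14.0 rv [-0.0026 -0.0041  0.0036] d [ 0.0009 -0.0001  0.0009] total deg 0.3 mm 1.3
```

```bash
python3 -m pendant '[{"rx":0.0179,"ry":0.0675,"rz":0,"dx":0.0037,"dy":-0.001,"dz":0.0001,"jaw":0},{"rx":0.0179,"ry":0.0675,"rz":0,"dx":0.0037,"dy":-0.001,"dz":-0.0002,"jaw":0},{"rx":0.0179,"ry":0.0675,"rz":0,"dx":0.0036,"dy":-0.001,"dz":-0.0005,"jaw":0},{"rx":0,"ry":0,"rz":0,"dx":0,"dy":0,"dz":0,"jaw":0}]'; python3 s.py 26 .052 .016 1
python3 -m pendant '[{"rx":0.0179,"ry":0.0675,"rz":0,"dx":0.0036,"dy":-0.001,"dz":-0.0007,"jaw":0},{"rx":0.0179,"ry":0.0675,"rz":0,"dx":0.0035,"dy":-0.0009,"dz":-0.001,"jaw":0},{"rx":0,"ry":0,"rz":0,"dx":0,"dy":0,"dz":0,"jaw":0}]'; python3 s.py
python3 -m pendant '[{"rx":0.0179,"ry":0.0675,"rz":0,"dx":0.0035,"dy":-0.0009,"dz":-0.0012,"jaw":0},{"rx":0.0179,"ry":0.0675,"rz":0,"dx":0.0034,"dy":-0.0009,"dz":-0.0015,"jaw":0},{"rx":0,"ry":0,"rz":0,"dx":0,"dy":0,"dz":0,"jaw":0}]'; python3 s.py
```

```text
t: 16.0
tcp_pos: [0.5259, -0.044, 0.1374]
ee_rot: [-0.352, -2.664, -0.083]
ft_force: [-2.7, 0.8, 1.3]
finger_gap: -0.001
t 16.0 tcp [ 0.5259 -0.044   0.1374] y ang 74.95 z [-0.426  0.116 -0.897] F [-2.7  0.8  1.3] gap -0.001 q [-0.16  0.37  1.71  0.05  1.51 -1.48]
jig -0.0575 -0.0011 Fjx -2.84 F| 3.11
TB u,w 0.007 0.0524 yoff -0.0001 tilt 26.2 lat 0.1 rho 0.0501 behind 0.0168 dF along arc -3.11
plan 26.0 rv [-0.0019 -0.0034  0.0038] d [ 0.0013 -0.0003  0.0014] total deg 0.3 mm 1.9
t: 16.25
tcp_pos: [0.5326, -0.0457, 0.1357]
ee_rot: [-0.334, -2.527, -0.103]
ft_force: [-2.8, 0.1, 1.5]
finger_gap: -0.004
t 16.25 tcp [ 0.5326 -0.0457  0.1357] y ang 74.95 z [-0.542  0.146 -0.827] F [-2.8  0.1  1.5] gap -0.004 q [-0.17  0.48  1.61  0.05  1.64 -1.49]
jig -0.0505 -0.001 Fjx -2.71 F| 3.13
TB u,w 0.014 0.0507 yoff -0.0 tilt 34.2 lat 0.2 rho 0.0498 behind 0.0169 dF along arc -3.06
t: 16.5
tcp_pos: [0.5393, -0.0475, 0.1329]
ee_rot: [-0.316, -2.389, -0.122]
ft_force: [-1.6, 1.2, 1.8]
finger_gap: -0.004
t 16.5 tcp [ 0.5393 -0.0475  0.1329] y ang 74.95 z [-0.648  0.174 -0.742] F [-1.6  1.2  1.8] gap -0.004 q [-0.17  0.59  1.51  0.06  1.77 -1.49]
jig -0.0436 -0.001 Fjx -1.87 F| 2.73
TB u,w 0.0209 0.0479 yoff -0.0 tilt 42.1 lat 0.2 rho 0.0495 behind 0.0166 dF along arc -2.63
```

```bash
python3 -m pendant '[{"rx":0,"ry":0,"rz":0,"dx":-0.0036,"dy":0.0008,"dz":0.0018,"jaw":0},{"rx":0,"ry":0,"rz":0,"dx":0.013,"dy":-0.0035,"dz":0.0145,"jaw":0},{"rx":0,"ry":0,"rz":0,"dx":0.013,"dy":-0.0035,"dz":0.0145,"jaw":0},{"rx":0,"ry":0,"rz":0,"dx":0.013,"dy":-0.0035,"dz":0.0145,"jaw":0},{"rx":0,"ry":0,"rz":0,"dx":0,"dy":0,"dz":0,"jaw":0}]'; python3 -m pendant '[{"rx":-0.0267,"ry":-0.0999,"rz":0,"dx":-0.0117,"dy":0.0031,"dz":0.004,"jaw":0},{"rx":-0.0267,"ry":-0.0999,"rz":0,"dx":-0.0117,"dy":0.0031,"dz":0.004,"jaw":0},{"rx":-0.0267,"ry":-0.0999,"rz":0,"dx":-0.0117,"dy":0.0031,"dz":0.004,"jaw":0},{"rx":-0.0267,"ry":-0.0999,"rz":0,"dx":-0.0117,"dy":0.0031,"dz":0,"jaw":0},{"rx":-0.0267,"ry":-0.0999,"rz":0,"dx":-0.0117,"dy":0.0031,"dz":0,"jaw":0},{"rx":-0.0267,"ry":-0.0999,"rz":0,"dx":-0.0117,"dy":0.0031,"dz":0,"jaw":0},{"rx":-0.0267,"ry":-0.0999,"rz":0,"dx":-0.0117,"dy":0.0031,"dz":0,"jaw":0},{"rx":-0.0267,"ry":-0.0999,"rz":0,"dx":-0.0117,"dy":0.0031,"dz":-0.004,"jaw":0},{"rx":-0.0267,"ry":-0.0999,"rz":0,"dx":-0.0117,"dy":0.0031,"dz":-0.004,"jaw":0},{"rx":-0.0267,"ry":-0.0999,"rz":0,"dx":-0.0117,"dy":0.0031,"dz":-0.004,"jaw":0},{"rx":0,"ry":0,"rz":0,"dx":0,"dy":0,"dz":0,"jaw":0},{"rx":0,"ry":0,"rz":0,"dx":0,"dy":0,"dz":0,"jaw":0}]'; python3 s.py -18 .052 .024 4
python3 - <<'E'
from h import *
im,d=manip.read_camera("side");np.save("pics/a.npy",d);crop("side",im,170,110,310,220,5.5,"pics/ap3.png")
im,d=manip.read_camera("top");np.save("pics/at.npy",d);crop("top",im,200,90,340,210,5.5,"pics/at3.png")
P=cloud("top",d);j=np.load("jig.npz");c,x,y=j["c"],j["x"],j["y"];L=np.stack([(P[...,:2]-c[:2])@x,(P[...,:2]-c[:2])@y,P[...,2]],-1)
m=(d>0)&(abs(L[...,2]-.06)<.003)&(L[...,0]>.04)&(L[...,0]<.1)&(abs(L[...,1])<.058);q=L[m];print(m.sum(),q.min(0),q.max(0),np.median(q,0))
for s in(1,-1):
  m=(d>0)&(L[...,2]>.098)&(L[...,2]<.11)&(abs(L[...,0]+.065)<.017)&(s*L[...,1]>.03)&(s*L[...,1]<.12); print("upr",s,m.sum(),L[m][:,1].min() if m.any() else 0,L[m][:,1].max() if m.any() else 0)
E
python3 pj.py | tail -1 | tr ']' '\n' | awk -F'[,[]' 'NR%2==0{print $3,$4,$5}' | head -60 | paste -sd';'
```

```text
t: 16.92
tcp_pos: [0.5781, -0.058, 0.1836]
ee_rot: [-0.317, -2.403, -0.121]
ft_force: [-0.0, -0.1, 1.4]
finger_gap: 0.0
t: 17.92
tcp_pos: [0.4533, -0.0254, 0.1769]
ee_rot: [0.369, 2.821, -0.054]
ft_force: [0.1, 0.3, 1.2]
finger_gap: 0.0
t 17.92 tcp [ 0.4533 -0.0254  0.1769] y ang 75.1 z [ 0.285 -0.074 -0.956] F [0.1 0.3 1.2] gap 0.0 q [-0.07 -0.33  2.31 -0.07  0.87 -1.34]
jig -0.1324 -0.0017 Fjx 0.07 F| 1.21
TB u,w -0.0679 0.0919 yoff -0.0007 tilt -17.1 lat 0.1 rho 0.1078 behind 0.0379 dF along arc 0.41
plan -18.0 rv [-0.0013 -0.0036  0.0003] d [ 0.0071 -0.0017 -0.0125] total deg 0.9 mm 57.7
444 [ 0.0542551  -0.05780378  0.05703257] [0.08517571 0.05771029 0.06298001] [ 0.06961949 -0.00044233  0.06005948]
upr 1 151 0.03002310756395515 0.0848845533948875
upr -1 155 -0.08953168419486417 -0.030262547854058765
-0.06  0.001  0.124;-0.059  -0.003  0.123;-0.059  -0.005  0.118;-0.057  0.0  0.113;-0.056  0.005  0.112;-0.055  0.003  0.11;-0.055  0.001  0.107;-0.024  0.003  0.059;-0.023  -0.002  0.061;-0.022  0.003  0.061;-0.021  -0.001  0.061;-0.019  0.004  0.059;-0.018  -0.001  0.063;-0.016  0.002  0.061;-0.015  -0.002  0.053;-0.013  -0.004  0.041;-0.011  -0.001  0.046;-0.009  0.002  0.04;-0.008  0.005  0.025;-0.005  0.003  0.024;0.012  0.002  0.021;0.012  -0.003  0.024;0.014  0.0  0.025;0.016  -0.005  0.024;0.016  0.001  0.027;0.018  -0.004  0.025;0.019  0.004  0.025;0.02  0.004  0.032;0.021  0.002  0.033;0.022  -0.003  0.033;0.023  0.005  0.027;0.024  -0.003  0.036;0.025  0.0  0.038;0.027  0.003  0.04;0.028  0.001  0.039;0.029  -0.004  0.037;0.03  0.004  0.038;0.031  -0.004  0.04;0.032  0.002  0.043;0.033  -0.003  0.044;0.034  0.005  0.04;0.035  -0.003  0.049;0.037  0.0  0.048;0.038  -0.004  0.045;0.038  0.001  0.051;0.041  -0.004  0.046;0.041  0.001  0.05;
```

View pics/at3.png

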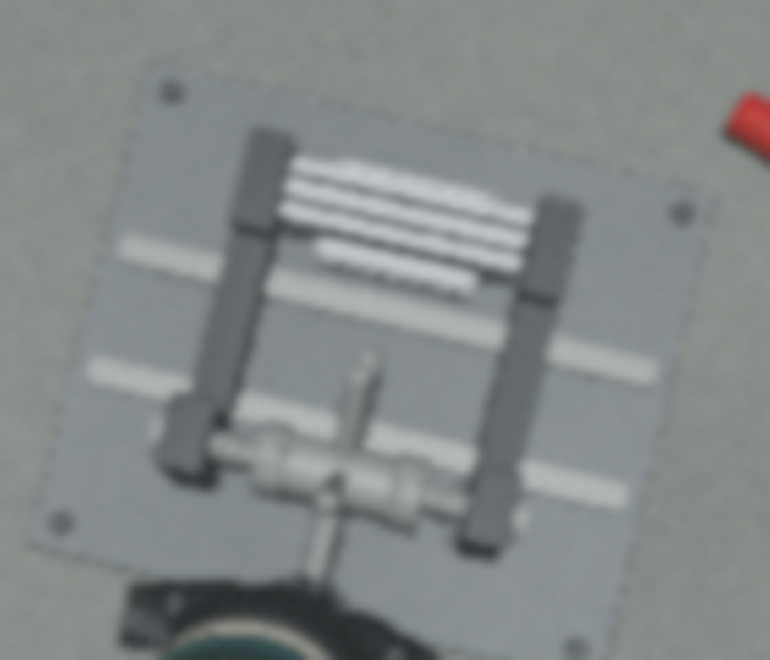

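View pics/ap3.png

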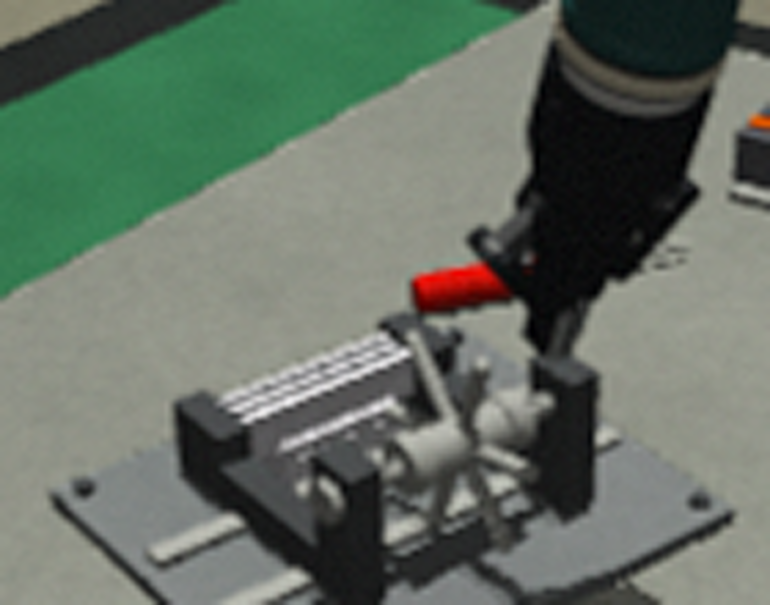

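The rail lies flat, centred (jig x .0697), with both jaws about 2 mm from its ends (crop 290,190 and 528,250). Third stroke, slowly at the end.

```bash
python3 -m pendant '[{"rx":0,"ry":-0.005,"rz":0,"dx":0.006,"dy":-0.0016,"dz":-0.0124,"jaw":0},{"rx":0,"ry":-0.003,"rz":0,"dx":0.0065,"dy":-0.0017,"dz":-0.0124,"jaw":0},{"rx":0,"ry":-0.003,"rz":0,"dx":0.0065,"dy":-0.0017,"dz":-0.0124,"jaw":0},{"rx":0,"ry":0,"rz":0,"dx":0.0065,"dy":-0.0017,"dz":-0.0124,"jaw":0},{"rx":0,"ry":0,"rz":0,"dx":0,"dy":0,"dz":0,"jaw":0},{"rx":0,"ry":0,"rz":0,"dx":0,"dy":0,"dz":0,"jaw":0}]'; python3 s.py -18 .053 .016 1
```

```text
t: 18.57
tcp_pos: [0.4848, -0.0334, 0.1297]
ee_rot: [0.371, 2.81, -0.052]
ft_force: [0.3, 0.0, 0.2]
finger_gap: 0.001
t 18.57 tcp [ 0.4848 -0.0334  0.1297] y ang 74.98 z [ 0.294 -0.075 -0.953] F [0.3 0.  0.2] gap 0.001 q [-0.08 -0.2   2.31 -0.08  0.73 -1.34]
jig -0.0999 -0.0014 Fjx 0.25 F| 0.32
TB u,w -0.0354 0.0447 yoff -0.0004 tilt -17.7 lat 0.2 rho 0.0534 behind 0.0201 dF along arc 0.29
plan -18.0 rv [-0.0054 -0.0045  0.0034] d [ 0.0037 -0.0006  0.0007] total deg 0.4 mm 3.8
```

```bash
python3 -m pendant '[{"rx":-0.003,"ry":-0.003,"rz":0.003,"dx":0.0036,"dy":-0.0006,"dz":0.0007,"jaw":0},{"rx":0.0179,"ry":0.0675,"rz":0,"dx":0.0031,"dy":-0.0008,"dz":0.0021,"jaw":0},{"rx":0.0179,"ry":0.0675,"rz":0,"dx":0.0032,"dy":-0.0008,"dz":0.0018,"jaw":0},{"rx":0.0179,"ry":0.0675,"rz":0,"dx":0.0033,"dy":-0.0009,"dz":0.0016,"jaw":0},{"rx":0.0179,"ry":0.0675,"rz":0,"dx":0.0034,"dy":-0.0009,"dz":0.0014,"jaw":0},{"rx":0,"ry":0,"rz":0,"dx":0,"dy":0,"dz":0,"jaw":0}]'; python3 s.py -2 .052 .016 1
python3 -m pendant '[{"rx":0.0179,"ry":0.0675,"rz":0,"dx":0.0035,"dy":-0.0009,"dz":0.0011,"jaw":0},{"rx":0.0179,"ry":0.0675,"rz":0,"dx":0.0036,"dy":-0.0009,"dz":0.0009,"jaw":0},{"rx":0,"ry":0,"rz":0,"dx":0,"dy":0,"dz":0,"jaw":0}]'; python3 s.py 6 .052 .016 1
python3 - <<'E'
from h import *
j=np.load("jig.npz");x=j["x"]
for d in(1,2):
  for t0 in range(4,44,4):
    f=lambda th:np.array([.052*np.sin(th)-.016*np.cos(th),.052*np.cos(th)+.016*np.sin(th)])
    D=f(np.radians(t0+d))-f(np.radians(t0)); print(d,t0,(D[0]*x).round(5),D[1].round(5),"r",(np.radians(d)*j["y"]).round(5))
E
```

```text
t: 19.07
tcp_pos: [0.5017, -0.0376, 0.1379]
ee_rot: [0.403, 3.085, -0.003]
ft_force: [-1.5, 0.8, 0.6]
finger_gap: 0.0
t 19.07 tcp [ 0.5017 -0.0376  0.1379] y ang 75.13 z [ 0.03  -0.006 -1.   ] F [-1.5  0.8  0.6] gap 0.0 q [-0.12 -0.    2.08 -0.    1.03 -1.43]
jig -0.0825 -0.0011 Fjx -1.63 F| 1.77
TB u,w -0.018 0.0529 yoff -0.0001 tilt -1.8 lat 0.1 rho 0.0534 behind 0.0164 dF along arc -1.61
plan -2.0 rv [-0.0028 -0.0034  0.0008] d [ 0.0002  0.     -0.0015] total deg 0.3 mm 1.5
t: 19.32
tcp_pos: [0.5079, -0.0392, 0.139]
ee_rot: [-0.393, -3.009, -0.024]
ft_force: [-2.4, -0.1, -0.1]
finger_gap: 0.0
t 19.32 tcp [ 0.5079 -0.0392  0.139 ] y ang 75.12 z [-0.104  0.029 -0.994] F [-2.4 -0.1 -0.1] gap 0.0 q [-0.14  0.1   1.98  0.02  1.17 -1.45]
jig -0.0761 -0.001 Fjx -2.32 F| 2.42
TB u,w -0.0116 0.054 yoff -0.0 tilt 6.2 lat 0.1 rho 0.0524 behind 0.0173 dF along arc -2.3
plan 6.0 rv [-0.0024 -0.0028  0.0009] d [ 0.0011 -0.0002 -0.0006] total deg 0.2 mm 1.2
1 4 [ 0.0009  -0.00024] 0.00021 r [0.00447 0.01687]
1 8 [ 0.00091 -0.00024] 0.00014 r [0.00447 0.01687]
1 12 [ 0.00091 -0.00024] 8e-05 r [0.
[... 216 characters left out ...]
 0.01687]
1 32 [ 0.00088 -0.00023] -0.00025 r [0.00447 0.01687]
1 36 [ 0.00087 -0.00023] -0.00032 r [0.00447 0.01687]
1 40 [ 0.00084 -0.00022] -0.00038 r [0.00447 0.01687]
2 4 [ 0.00179 -0.00048] 0.0004 r [0.00893 0.03374]
2 8 [ 0.00182 -0.00048] 0.00027 r [0.00893 0.03374]
2 12 [ 0.00183 -0.00048] 0.00014 r [0.00893 0.03374]
2 16 [ 0.00184 -0.00049] 0.0 r [0.00893 0.03374]
2 20 [ 0.00183 -0.00048] -0.00013 r [0.00893 0.03374]
2 24 [ 0.00182 -0.00048] -0.00026 r [0.00893 0.03374]
2 28 [ 0.0018  -0.00048] -0.00039 r [0.00893 0.03374]
2 32 [ 0.00177 -0.00047] -0.00052 r [0.00893 0.03374]
2 36 [ 0.00173 -0.00046] -0.00065 r [0.00893 0.03374]
2 40 [ 0.00168 -0.00044] -0.00077 r [0.00893 0.03374]
```

```bash
for k in 1; do python3 -m pendant '[{"rx":0.0089,"ry":0.0337,"rz":0,"dx":0.0018,"dy":-0.0005,"dz":0.0003,"jaw":0},{"rx":0.0089,"ry":0.0337,"rz":0,"dx":0.0018,"dy":-0.0005,"dz":0.0003,"jaw":0},{"rx":0.0089,"ry":0.0337,"rz":0,"dx":0.0018,"dy":-0.0005,"dz":0.0002,"jaw":0}]' >/dev/null; python3 s.py; done
python3 -m pendant '[{"rx":0.0089,"ry":0.0337,"rz":0,"dx":0.0018,"dy":-0.0005,"dz":0.0001,"jaw":0},{"rx":0.0089,"ry":0.0337,"rz":0,"dx":0.0018,"dy":-0.0005,"dz":0.0001,"jaw":0}]' >/dev/null; python3 s.py
```

```text
t 19.57 tcp [ 0.5108 -0.0398  0.1401] y ang 75.13 z [-0.203  0.055 -0.978] F [-5.2  1.3 -0.1] gap 0.005 q [-0.14  0.18  1.9   0.03  1.27 -1.47]
jig -0.0731 -0.0009 Fjx -5.4 F| 5.4
TB u,w -0.0086 0.0551 yoff 0.0001 tilt 12.1 lat 0.1 rho 0.0521 behind 0.02 dF along arc -5.25
t 19.73 tcp [ 0.5145 -0.0408  0.1406] y ang 75.13 z [-0.268  0.073 -0.961] F [-5.3  1.3 -0.5] gap -0.002 q [-0.15  0.23  1.85  0.03  1.34 -1.47]
jig -0.0692 -0.0009 Fjx -5.4 F| 5.42
TB u,w -0.0047 0.0556 yoff 0.0001 tilt 16.1 lat 0.1 rho 0.0521 behind 0.02 dF along arc -5.06
```

```bash
python3 -m pendant '[{"rx":0.0089,"ry":0.0337,"rz":0,"dx":0.0018,"dy":-0.0005,"dz":0,"jaw":0},{"rx":0,"ry":0,"rz":0,"dx":0,"dy":0,"dz":0,"jaw":0}]' >/dev/null; python3 s.py
python3 -m pendant '[{"rx":0.0089,"ry":0.0337,"rz":0,"dx":0.0018,"dy":-0.0005,"dz":-0.0001,"jaw":0}]' >/dev/null; python3 s.py
python3 -m pendant '[{"rx":0.0089,"ry":0.0337,"rz":0,"dx":0.0018,"dy":-0.0005,"dz":-0.0001,"jaw":0}]' >/dev/null; python3 s.py
```

```text
t 19.9 tcp [ 0.5177 -0.0417  0.1404] y ang 75.11 z [-0.299  0.081 -0.951] F [-4.2  0.8  0.6] gap 0.001 q [-0.15  0.26  1.82  0.04  1.38 -1.48]
jig -0.066 -0.001 Fjx -4.28 F| 4.33
TB u,w -0.0015 0.0554 yoff 0.0 tilt 18.0 lat 0.1 rho 0.0522 behind 0.0185 dF along arc -4.25
t 19.98 tcp [ 0.5184 -0.0418  0.1409] y ang 75.13 z [-0.33   0.089 -0.94 ] F [-5.8  1.1 -0.1] gap -0.0 q [-0.15  0.28  1.8   0.04  1.41 -1.48]
jig -0.0653 -0.0009 Fjx -5.84 F| 5.86
TB u,w -0.0008 0.0559 yoff 0.0001 tilt 20.0 lat 0.1 rho 0.0523 behind 0.0198 dF along arc -5.44
t 20.07 tcp [ 0.5202 -0.0423  0.1409] y ang 75.12 z [-0.362  0.098 -0.927] F [-5.   2.1  1.5] gap 0.002 q [-0.16  0.31  1.77  0.04  1.45 -1.48]
jig -0.0634 -0.0009 Fjx -5.35 F| 5.61
TB u,w 0.0011 0.0559 yoff 0.0001 tilt 22.0 lat 0.1 rho 0.0522 behind 0.0199 dF along arc -5.53
```

```bash
for i in 1; do python3 -m pendant '[{"rx":0.0045,"ry":0.0169,"rz":0,"dx":0.0009,"dy":-0.0002,"dz":-0.0001,"jaw":0},{"rx":0.0045,"ry":0.0169,"rz":0,"dx":0.0009,"dy":-0.0002,"dz":-0.0001,"jaw":0}]' >/dev/null; python3 s.py|tail -1; done
python3 -m pendant '[{"rx":0.0045,"ry":0.0169,"rz":0,"dx":0.0009,"dy":-0.0002,"dz":-0.0001,"jaw":0},{"rx":0.0045,"ry":0.0169,"rz":0,"dx":0.0009,"dy":-0.0002,"dz":-0.0001,"jaw":0}]' >/dev/null; python3 s.py|tail -1
python3 -m pendant '[{"rx":0.0045,"ry":0.0169,"rz":0,"dx":0.0009,"dy":-0.0002,"dz":-0.0002,"jaw":0},{"rx":0.0045,"ry":0.0169,"rz":0,"dx":0.0009,"dy":-0.0002,"dz":-0.0002,"jaw":0}]' >/dev/null; python3 s.py|tail -1
```

```text
TB u,w 0.0026 0.0558 yoff 0.0001 tilt 24.1 lat 0.1 rho 0.052 behind 0.0205 dF along arc -9.26
TB u,w 0.0034 0.056 yoff 0.0001 tilt 26.3 lat 0.1 rho 0.0518 behind 0.0217 dF along arc -11.92
TB u,w 0.0044 0.0561 yoff 0.0002 tilt 28.4 lat 0.1 rho 0.0515 behind 0.0228 dF along arc -16.11
```

Force has climbed to 16 N, past the firm-grip mark; stop here and read at rest.

```bash
python3 -m pendant '[{"rx":0,"ry":0,"rz":0,"dx":-0.0005,"dy":0.0001,"dz":0.0002,"jaw":0}]' >/dev/null; python3 s.py
```

```text
t 20.65 tcp [ 0.5236 -0.0432  0.1411] y ang 75.12 z [-0.459  0.123 -0.88 ] F [-9.   1.9  6.8] gap 0.003 q [-0.16  0.39  1.69  0.05  1.55 -1.49]
jig -0.0599 -0.0009 Fjx -9.23 F| 11.47
TB u,w 0.0046 0.0561 yoff 0.0001 tilt 28.3 lat 0.1 rho 0.0515 behind 0.0226 dF along arc -11.35
```

The peak was 16 N, now 11.3 N at rest, so the rail is firmly gripped. Back off the bar and withdraw.

```bash
python3 -m pendant '[{"rx":0,"ry":0,"rz":0,"dx":-0.004,"dy":0.001,"dz":0.0022,"jaw":0},{"rx":0,"ry":0,"rz":0,"dx":-0.005,"dy":0.0013,"dz":0.0027,"jaw":0},{"rx":0,"ry":0,"rz":0,"dx":0.007,"dy":-0.0018,"dz":0.014,"jaw":0},{"rx":0,"ry":0,"rz":0,"dx":0.007,"dy":-0.0018,"dz":0.02,"jaw":0},{"rx":0,"ry":0,"rz":0,"dx":0.007,"dy":-0.0018,"dz":0.02,"jaw":0},{"rx":-0.0267,"ry":-0.0999,"rz":0,"dx":-0.015,"dy":0.004,"dz":0.02,"jaw":0},{"rx":-0.0267,"ry":-0.0999,"rz":0,"dx":-0.025,"dy":0.006,"dz":0.02,"jaw":0},{"rx":-0.0267,"ry":-0.0999,"rz":0,"dx":-0.025,"dy":0.006,"dz":0.01,"jaw":0},{"rx":-0.0267,"ry":-0.0999,"rz":0,"dx":-0.025,"dy":0.006,"dz":0,"jaw":0},{"rx":0,"ry":0,"rz":0,"dx":0,"dy":0,"dz":0,"jaw":0}]'; python3 s.py
python3 - <<'E'
from h import *
im,d=manip.read_camera("side");np.save("pics/a.npy",d);crop("side",im,170,110,310,220,5.5,"pics/f1.png")
im,d=manip.read_camera("top");np.save("pics/at.npy",d);crop("top",im,200,90,340,210,5.5,"pics/f2.png")
P=cloud("top",d);j=np.load("jig.npz");c,x,y=j["c"],j["x"],j["y"];L=np.stack([(P[...,:2]-c[:2])@x,(P[...,:2]-c[:2])@y,P[...,2]],-1)
m=(d>0)&(abs(L[...,2]-.06)<.0025)&(L[...,0]>.04)&(L[...,0]<.1)&(abs(L[...,1])<.052);q=L[m];print(m.sum(),q.min(0),q.max(0),np.median(q,0))
m=(d>0)&(abs(L[...,1])<.007)&(L[...,0]<0)&(L[...,2]>.115)&(L[...,2]<.155);q=L[m]-[-.0645,0,.085]; print(np.c_[q[:,0],q[:,2],np.degrees(np.arctan2(q[:,0],q[:,2]))][::4].round(3).tolist())
E
```

```text
t: 21.48
tcp_pos: [0.4387, -0.023, 0.2486]
ee_rot: [-0.396, -3.046, -0.016]
ft_force: [-0.4, 0.3, -1.5]
finger_gap: -0.0
t 21.48 tcp [ 0.4387 -0.023   0.2486] y ang 75.19 z [-0.068  0.02  -0.998] F [-0.4  0.3 -1.5] gap -0.0 q [-0.12 -0.16  2.02  0.01  1.35 -1.43]
jig -0.1471 -0.0031 Fjx -0.43 F| 1.6
TB u,w -0.0826 0.1636 yoff -0.0021 tilt 4.0 lat 0.1 rho 0.1574 behind 0.0939 dF along arc -0.32
350 [ 0.05436039 -0.0513003   0.05751167] [0.0850193  0.05190889 0.06249341] [0.06955026 0.00145275 0.05991362]
[]
```

View pics/f1.png

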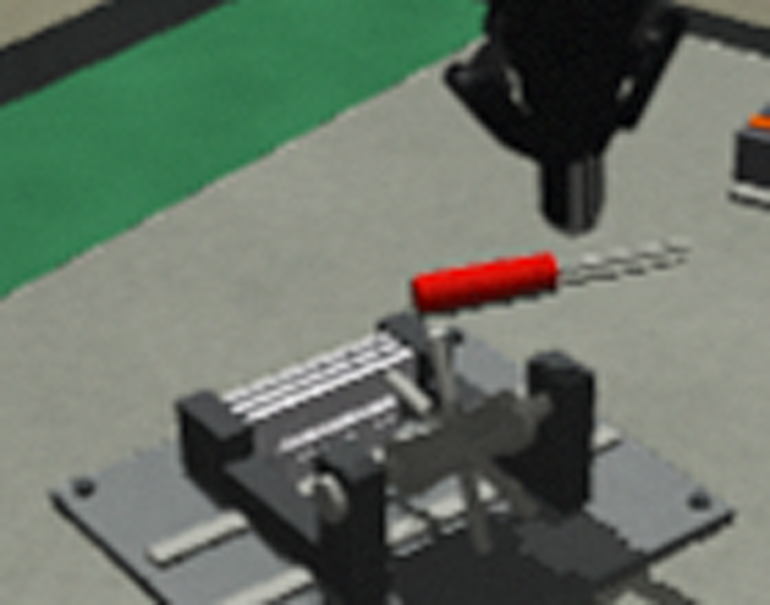

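View pics/f2.png

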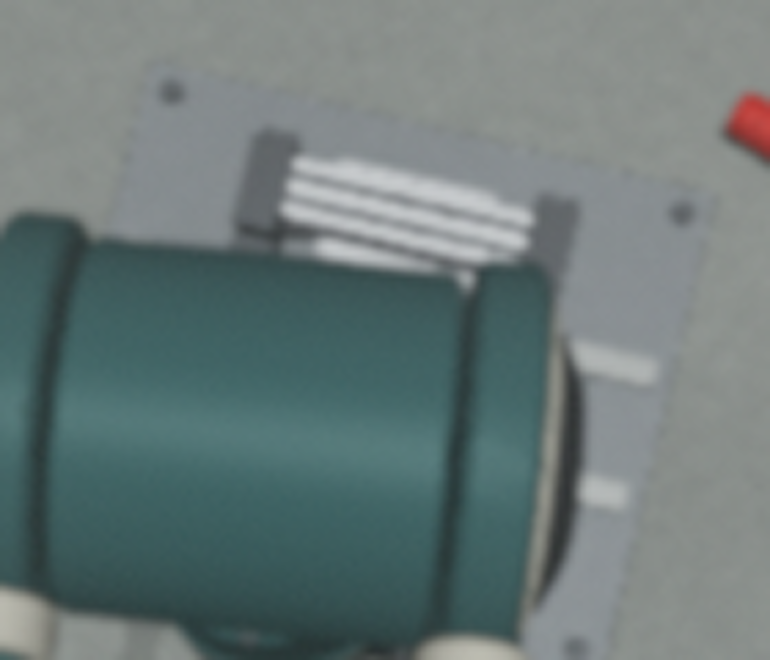

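```bash
python3 - <<'E'
import sys
from h import *
j=np.load("jig.npz"); ax=j["c"][:2]-.0645*j["x"]-.001*j["y"]
for th in(14,18,22,26):
  t=np.radians(th);uu,vv=proj("side",np.r_[ax+.062*np.sin(t)*j["x"],.085+.062*np.cos(t)]);print(th,((uu-170)*5.5).round(),((vv-110)*5.5).round())
t0=np.load("pics/top0.npy"); d=np.load("pics/at.npy")
P=cloud("top",d);
for n,b in(("short",(105,200,160,230)),("relay",(118,115,155,155)),("screwdriver",(330,105,400,150))):
  x0,y0,x1,y1=b
  for D in(t0,d):
    Q=cloud("top",D)[y0:y1,x0:x1].reshape(-1,3); Q=Q[Q[:,2]>.012]; print(n,len(Q),Q.mean(0).round(4))
E
```

```text
14 439.0 329.0
18 434.0 328.0
22 430.0 327.0
26 425.0 327.0
short 364 [0.4192 0.3114 0.0378]
short 366 [0.4191 0.3084 0.0457]
relay 575 [0.6367 0.2939 0.0591]
relay 575 [0.6368 0.2939 0.059 ]
screwdriver 418 [ 0.6624 -0.2942  0.0568]
screwdriver 409 [ 0.6663 -0.2973  0.0428]
```

```bash
python3 -c "
from cell import manip
print(manip.job_done())"
```

```text
the job is handed in; nothing more can be done
None
```

I laid the long rail (measured 121 mm; the other is 86 mm) in the channel and let go of it. I then turned the turnbuckle in three strokes along the bars' arc until the jaws gripped the rail, moved the arm clear, and handed the job in at about 21.5 s. No verdict came back.

**What the last checks showed:**
- **Rail:** it lies flat, centred across the channel to within about 1 mm, with its top at z = 60 mm. Both jaws are on its ends.
- **Bar force:** turning free took about 5.5 N. It then rose to 9, 12 and a peak of 16 N. The peak is above the 11–13 N firm-grip mark but below the 25 N limit. It read 11.3 N after I eased back 0.5 mm.
- **Turnbuckle angle:** about 198°, which is where the jaws should meet the rail's ends.
- **Bystanders:** the relay's measured position did not change. The readings for the short rail and the screwdriver shifted by 3–5 mm along the table, and their mean heights by 8–14 mm. I put this down to stray depth readings, since I never touched either.

**Not checked directly:**
- The jaw force on the rail could not be measured; I only inferred it from the bar force.
- The first grasp was too low to clear the channel's ribs, so I re-gripped the rail 11 mm higher before lifting it.

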